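Scan the refill packs in and lay them in a pinwheel

ROBOT

A 7-joint arm with a two-finger parallel gripper is mounted at the origin on the work surface. World frame = base frame: x ahead of the robot, y to its left, z up, the work surface at z = 0. Lengths are in m, angles in rad, forces in N, time in s.
With the tool pointing down it reaches from about 0.4 to 0.85 m from the base axis. Payload 4.5 kg.
Tool frame: the origin (TCP) lies midway between the tips of the shut fingers; the grasp point (between the pads) lies 19 mm behind it; x points along the fingers, y is the direction in which the jaws open and shut, and the axes are right-handed (so a half turn about x gives the same grasp; the last joint's range is limited). The gripper opens to 88 mm and grips with 3 to 60 N. Pads are 18 mm wide; open, the fingers measure 123 mm over their backs; the gripper's body (75 mm by 187 mm) begins 45 mm behind the grasp point.
Start: joints at [1.284, 0.689, -0.195, 1.565, 0.157, 0.902, -0.215], TCP at [0.197, -0.593, 0.239] pointing down, gripper open.
Joint ranges: [-3.01, 3.01], [-0.46, 2.08], [-1.47, 1.51], [0.13, 2.56], [-1, 4.14], [0.04, 2.09], [-2.66, 2.66]. Speed limits (rad/s): [2.57, 2.57, 3.14, 3.14, 3.14, 3.14, 3.14].

INTERFACE

Orientations are given as a unit quaternion [x, y, z, w].
In Python, from plant import r gives the robot as it stands.
- The arm moves only by the tool arm_command, never from a script. Its argument "plan" is a list of rows, each a list of 5 numbers: the finger opening in m, from 0 to 0.0881, then the shift along the tool's x, y, z in m, then the turn about the tool's x in rad. In form: [[grip, dx, dy, dz, roll], ...]. A call has 1 to 12 rows; each row shifts and turns the commanded pose from where the row before left it, along the tool's axes as they then stand; what a row does not reach is not made up. A row lasts 1/8 s, in which the tool goes at most 62.5 mm and 10.7 degrees, less where a joint would pass 70% of its speed; a pose out of reach is approached as far as the arm can. A call is refused whole if a number of a shift passes 0.0625 or a number of a turn 0.188, either way. A call with a gripper value outside its range is refused whole. The fingers move at their own pace and stop on an object; "force" is the grip in N (left out, the last holds). Time passes only in rows, so rows that do not move let the fingers close. It gives the time, the measured TCP pose, the force and the opening at its end, in the units of the state.
- r.get_state(): the state, without advancing time (a new reading comes with each control period).
- r.snapshot(name): name is "side" or "top"; returns (picture, depth): 400x640x3 uint8, red, green, blue; 400x640 float32, m along the optical axis (not along the pixel's ray), 0 where there is no reading.
- r.calibration(name): a dict with "fx", "fy", "cx", "cy" (pixels), "k1" (the pictures are not rectified: a ray, as slopes to the right and down, at radius r is drawn at 1 + k1 r^2 times it, then the intrinsics apply), "eye" and "orientation" of the camera in the world. Camera axes: x right, y down, z forward; pixel columns grow to the right and rows downward; lengths in m; the calibration is good to about 2 mm. A picture is of the moment at which its call begins. calibration takes no time and is no camera call.
- r.finish_job(): hands the job in, once; it reports no verdict.
The state is a dict: "clock": time; "q": joint angles; "qd": joint speeds; "joint_torque": joint torques, N m; "tool_pos": TCP position; "eef_rot": TCP orientation; "contact_force": force on the tool from outside, world axes, zero at the start; "moment": the same for the moment, N m; "opening": opening from 0.0 (shut) to 1.0 (fully open).
Only numpy, scipy, OpenCV 4.12 (cv2) and the standard library are available. Lean on these libraries where they do the work, as an engineer would, in place of code of your own. Each camera call takes 0.05 s, during which the arm holds its last target.

TASK

Book the game refill packs in: take the hand scanner off its mat, aim it squarely from about 6 cm at the middle of the sloping label on the clear organizers with the scan line along the label, hold it still there for two seconds, then do the same over the top label of each pack from the robot's left to its right. Stand the scanner back upright in the middle of its mat, and only then lay all the packs flat on the bamboo board in the interlocking pinwheel marked there, each squarely inside one outline. Leave the tin and the mallet where they are, and do not let the scanner fall over.

Things in the scene. Friction and masses are not known exactly. Their poses are not given: they have to be found in the camera images.
- scanner: hand scanner standing face-down on its mat, 132 mm tall, 0.2 kg: white head 84 (x) x 48 (y) x 34 mm high, above it a grey handle 34 (x) x 28 (y) mm from 34 to 132 mm up. Origin: centre of the flat underside, the scan window; z up along the handle, so the beam leaves along -z. The scan line lies along x, the head's long side. It reads from 40 to 90 mm away, 60 is best
- mat: the scanner's round black rubber mat, 110 mm across, 4 mm thick, fixed. Origin: centre of its underside, on the cart top
- shelf_label: label on the sloping holder at the front of the stacked clear organizers, fixed, 64 x 34 mm. Origin: centre of its face; z straight out of the face (up and towards the robot, 0.6 rad from vertical); y horizontal, along its long side; x up the slope. The organizers, 170 deep x 260 wide x 111 mm tall, stand 24 mm beyond it
- pack1: refill pack no. 1 counted from the robot's left (+y) at the start, one of up to four equal cardboard packs, 96 (x) x 46 (y) x 40 mm (z) high, about 0.13 kg, label on top; may be absent. Origin: centre of its underside; x along the length, z up
- pack2: refill pack no. 2 counted from the robot's left (+y) at the start, one of up to four equal cardboard packs, 96 (x) x 46 (y) x 40 mm (z) high, about 0.13 kg, label on top; may be absent. Origin: centre of its underside; x along the length, z up
- pack3: refill pack no. 3 counted from the robot's left (+y) at the start, one of up to four equal cardboard packs, 96 (x) x 46 (y) x 40 mm (z) high, about 0.13 kg, label on top; may be absent. Origin: centre of its underside; x along the length, z up
- pack4: refill pack no. 4 counted from the robot's left (+y) at the start, one of up to four equal cardboard packs, 96 (x) x 46 (y) x 40 mm (z) high, about 0.13 kg, label on top; may be absent. Origin: centre of its underside; x along the length, z up
- pack1_label (a point): centre of the 64 x 34 mm label on top of pack1, 40 mm above its origin; axes as the pack's, the label's long side along x
- pack2_label (a point): centre of the 64 x 34 mm label on top of pack2, 40 mm above its origin; axes as the pack's, the label's long side along x
- pack3_label (a point): centre of the 64 x 34 mm label on top of pack3, 40 mm above its origin; axes as the pack's, the label's long side along x
- pack4_label (a point): centre of the 64 x 34 mm label on top of pack4, 40 mm above its origin; axes as the pack's, the label's long side along x
- board: square bamboo board, 190 x 190 x 8 mm thick, fixed, on the cart top; four dark pack outlines on it form a pinwheel round a free 56 mm square in the middle, with 6 mm left between neighbours. Origin: centre of its underside
- slot1: outline 1 of the pinwheel, on the board's upper face 8 mm above the cart top, 96 (x) x 46 (y) mm. Origin: its centre; x along it, y towards the pinwheel's inside. The free middle square is centred at x = 26, y = 51 mm here, so with neighbours laid a finger fits on that side only at x = 0 to 52 mm; the outer long side is free. Any pack may go in any outline, either way round
- slot2: outline 2 of the pinwheel, on the board's upper face 8 mm above the cart top, 96 (x) x 46 (y) mm. Origin: its centre; x along it, y towards the pinwheel's inside. The free middle square is centred at x = 26, y = 51 mm here, so with neighbours laid a finger fits on that side only at x = 0 to 52 mm; the outer long side is free. Any pack may go in any outline, either way round
- slot3: outline 3 of the pinwheel, on the board's upper face 8 mm above the cart top, 96 (x) x 46 (y) mm. Origin: its centre; x along it, y towards the pinwheel's inside. The free middle square is centred at x = 26, y = 51 mm here, so with neighbours laid a finger fits on that side only at x = 0 to 52 mm; the outer long side is free. Any pack may go in any outline, either way round
- slot4: outline 4 of the pinwheel, on the board's upper face 8 mm above the cart top, 96 (x) x 46 (y) mm. Origin: its centre; x along it, y towards the pinwheel's inside. The free middle square is centred at x = 26, y = 51 mm here, so with neighbours laid a finger fits on that side only at x = 0 to 52 mm; the outer long side is free. Any pack may go in any outline, either way round
- tin: bystander: round steel token tin, 75 mm across, 38 mm tall; origin: centre of its underside
- mallet: bystander: small wooden croquet mallet lying down, 220 mm long, 75 mm wide head, 40 mm high; origin: underside near mid-length, x towards the head
- dice_tray: bystander: bamboo dice tray with three glass gems in it, 120 x 120 x 28 mm, fixed; origin: centre of its underside
There are look-alikes about, which are no part of the job. What is shaped like the pack2 but purple is not meant.

How it is judged:
On the way, in this order (a step that is already met when the one before it is completed fails the run):
1. the sloping organizer label is scanned: beam stays within 12 mm of its centre, 40 to 90 mm away, square and along it, held still for 1.5 s (x of shelf_label in the frame of scanner between -0.012 and 0.012 m and y of shelf_label in the frame of scanner between -0.012 and 0.012 m and z of shelf_label in the frame of scanner between -0.09 and -0.04 m and angle between the z axis of scanner and the z axis of shelf_label, either way round below 0.3 rad and angle between the x axis of scanner and the y axis of shelf_label, either way round below 0.35 rad and linear speed of scanner below 0.03 m/s and angular speed of scanner below 0.2 rad/s), for 1.5 s.
2. pack 1 from the left is scanned in the same way (x of pack1_label in the frame of scanner between -0.012 and 0.012 m and y of pack1_label in the frame of scanner between -0.012 and 0.012 m and z of pack1_label in the frame of scanner between -0.09 and -0.04 m and angle between the z axis of scanner and the z axis of pack1_label, either way round below 0.3 rad and angle between the x axis of scanner and the x axis of pack1_label, either way round below 0.35 rad), for 1.5 s.
3. pack 2 from the left is scanned in the same way (x of pack2_label in the frame of scanner between -0.012 and 0.012 m and y of pack2_label in the frame of scanner between -0.012 and 0.012 m and z of pack2_label in the frame of scanner between -0.09 and -0.04 m and angle between the z axis of scanner and the z axis of pack2_label, either way round below 0.3 rad and angle between the x axis of scanner and the x axis of pack2_label, either way round below 0.35 rad), for 1.5 s.
4. pack 3 from the left is scanned in the same way (x of pack3_label in the frame of scanner between -0.012 and 0.012 m and y of pack3_label in the frame of scanner between -0.012 and 0.012 m and z of pack3_label in the frame of scanner between -0.09 and -0.04 m and angle between the z axis of scanner and the z axis of pack3_label, either way round below 0.3 rad and angle between the x axis of scanner and the x axis of pack3_label, either way round below 0.35 rad), for 1.5 s.
5. pack 4 from the left is scanned in the same way (x of pack4_label in the frame of scanner between -0.012 and 0.012 m and y of pack4_label in the frame of scanner between -0.012 and 0.012 m and z of pack4_label in the frame of scanner between -0.09 and -0.04 m and angle between the z axis of scanner and the z axis of pack4_label, either way round below 0.3 rad and angle between the x axis of scanner and the x axis of pack4_label, either way round below 0.35 rad), for 1.5 s.
6. the scanner stands released on its mat (horizontal distance between scanner and mat below 0.03 m and angle between scanner's own z axis and vertical below 0.1 rad and height (world z) of scanner below 0.01 m and linear speed of scanner below 0.02 m/s and contact force between the fingers and scanner below 0.1 N), for 0.3 s.
7. every pack lies in an outline of the pinwheel (((horizontal distance between pack1 and slot1 below 0.009 m and angle between the x axis of pack1 and the x axis of slot1, either way round below 0.15 rad) or (horizontal distance between pack1 and slot2 below 0.009 m and angle between the x axis of pack1 and the x axis of slot2, either way round below 0.15 rad) or (horizontal distance between pack1 and slot3 below 0.009 m and angle between the x axis of pack1 and the x axis of slot3, either way round below 0.15 rad) or (horizontal distance between pack1 and slot4 below 0.009 m and angle between the x axis of pack1 and the x axis of slot4, either way round below 0.15 rad)) and z of pack1 in the frame of slot1 between -0.005 and 0.005 m and angle between each of pack1, pack2, pack3, pack4's own z axis and vertical below 0.08 rad and linear speed of each of pack1, pack2, pack3, pack4 below 0.02 m/s and ((horizontal distance between pack2 and slot1 below 0.009 m and angle between the x axis of pack2 and the x axis of slot1, either way round below 0.15 rad) or (horizontal distance between pack2 and slot2 below 0.009 m and angle between the x axis of pack2 and the x axis of slot2, either way round below 0.15 rad) or (horizontal distance between pack2 and slot3 below 0.009 m and angle between the x axis of pack2 and the x axis of slot3, either way round below 0.15 rad) or (horizontal distance between pack2 and slot4 below 0.009 m and angle between the x axis of pack2 and the x axis of slot4, either way round below 0.15 rad)) and z of pack2 in the frame of slot1 between -0.005 and 0.005 m and ((horizontal distance between pack3 and slot1 below 0.009 m and angle between the x axis of pack3 and the x axis of slot1, either way round below 0.15 rad) or (horizontal distance between pack3 and slot2 below 0.009 m and angle between the x axis of pack3 and the x axis of slot2, either way round below 0.15 rad) or (horizontal distance between pack3 and slot3 below 0.009 m and angle between the x axis of pack3 and the x axis of slot3, either way round below 0.15 rad) or (horizontal distance between pack3 and slot4 below 0.009 m and angle between the x axis of pack3 and the x axis of slot4, either way round below 0.15 rad)) and z of pack3 in the frame of slot1 between -0.005 and 0.005 m and ((horizontal distance between pack4 and slot1 below 0.009 m and angle between the x axis of pack4 and the x axis of slot1, either way round below 0.15 rad) or (horizontal distance between pack4 and slot2 below 0.009 m and angle between the x axis of pack4 and the x axis of slot2, either way round below 0.15 rad) or (horizontal distance between pack4 and slot3 below 0.009 m and angle between the x axis of pack4 and the x axis of slot3, either way round below 0.15 rad) or (horizontal distance between pack4 and slot4 below 0.009 m and angle between the x axis of pack4 and the x axis of slot4, either way round below 0.15 rad)) and z of pack4 in the frame of slot1 between -0.005 and 0.005 m), for 0.2 s.
At the end, for the whole second after the job is handed in: Every pack present lies flat and at rest on the board, centred within 9 mm of an outline and within 0.15 rad of its direction; the scanner stands upright on its mat, within 30 mm of the middle, released (all of step 6 and all of step 7); the robot touches nothing.
It fails at once if the tin is disturbed (distance of tin from where it was at the start of the episode above 0.03 m).
It fails at once if the mallet is disturbed (distance of mallet from where it was at the start of the episode above 0.03 m).
It fails at once if the scanner falls over (angle between scanner's own z axis and vertical above 1.2 rad).
Of pack1, pack2, pack3, pack4 only 3 to 4 are there at a start; the rules pass over those that are not, and their reading is None.
At some moment in a run one of pack1, pack2, pack3, pack4 may be knocked a few centimetres aside while the robot is not near it.
It also fails if it takes over 210 s, if anything falls off the work surface, if the arm or the gripper's body presses on something with over 40 N, if the wrist force passes 120 N, or if a joint passes its speed limit or range.

## Working session

There is one attempt and no reset: what is moved stays moved. The work goes in short steps, Python scripts to look and compute and a tool call to move; the robot and the scene stay as the last step left them, time stands still between calls to the robot, and variables do not carry over. Pictures are saved under pics/ and viewed, and the job is handed in when it is done.

Besides the shell and the picture viewer there is one more tool, called after "Emit:" as name([rows], argument=value, ...), one row to a line, values as JSON. arm_command: Moves the arm, as the interface text tells. Its arguments: {"type":"object","properties":{"plan":{"type":"array","items":{"type":"array","items":{"type":"number"}}},"force":{"type":"number"}},"required":["plan"]}

```bash
ls; mkdir -p pics
python3 - <<'E'
from plant import r
import cv2,numpy as np
s=r.get_state();print(s)
for n in ["side","top"]:
    c=r.calibration(n);print(n,c)
    p,d=r.snapshot(n);cv2.imwrite(f"pics/{n}0.png",p[:,:,::-1]);np.savez(f"pics/{n}0.npz",p=p,d=d)
    print((d>0).mean(),d.max())
E
```

```text
pics
{'clock': 0.0, 'q': array([ 1.28382071,  0.6899861 , -0.19451478,  1.56633467,  0.15732028,
        0.90250931, -0.21509833]), 'qd': array([ 0.00016008, -0.00031371,  0.00154632, -0.00121012, -0.00179692,
        0.00069902, -0.00173325]), 'joint_torque': array([ 3.84640352e-04, -5.27560902e+01, -1.26691326e+00, -1.53427094e+01,
       -5.26429131e-02,  6.52789648e-03,  1.31022980e-04]), 'tool_pos': array([ 0.1968126 , -0.59253696,  0.23791124]), 'eef_rot': array([-0.69786941, -0.11359265,  0.69818165, -0.11232714]), 'contact_force': array([-0.01289022,  0.81449332, -0.02196039]), 'moment': array([-0.01186884,  0.00569203, -0.02615154]), 'opening': 0.9993567665155912}
side {'fx': 364.9633717597887, 'fy': 364.9633717597887, 'cx': 318.00105444505243, 'cy': 200.29466335944701, 'k1': -0.017962617026819446, 'eye': array([0.35173862, 0.84877185, 0.89114733]), 'orientation': array([-0.08274872,  0.91258574, -0.39828622,  0.04132799])}
0.9960390625 3.3400874
top {'fx': 364.37559134715406, 'fy': 364.37559134715406, 'cx': 317.94188933947913, 'cy': 198.74182196749146, 'k1': -0.018996476400472598, 'eye': array([ 0.39841081, -0.0242556 ,  1.09832751]), 'orientation': array([ 0.7070848 , -0.70414785,  0.0402165 , -0.05088728])}
0.996015625 2.0533662
```

View pics/side0.png

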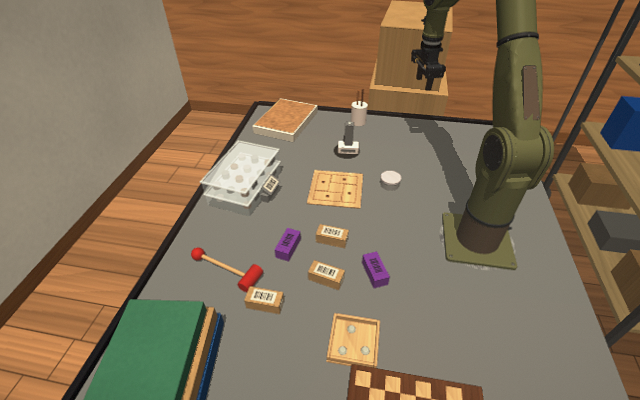

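View pics/top0.png

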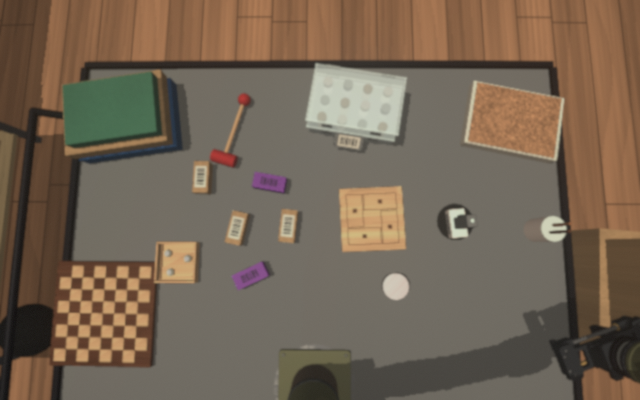

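The side view shows the mat and scanner at (348,148), three packs near (332,235), (326,273) and (264,298), and the organizer label at (271,185). In the top view the packs are at (200,177), (236,228) and (288,226), the purple decoys at (269,182) and (251,275), the board at (372,219), the tin at (396,287) and the mallet at (235,135).

Next step: helpers and measurements.

```bash
cat > h.py <<'E'
import numpy as np,cv2
from scipy.spatial.transform import Rotation as R
from plant import r
def rays(n,uv):
    c=r.calibration(n);K=np.array([[c['fx'],0,c['cx']],[0,c['fy'],c['cy']],[0,0,1.]])
    s=cv2.undistortPoints(np.asarray(uv,float).reshape(-1,1,2),K,np.array([c['k1'],0,0,0.])).reshape(-1,2)
    D=R.from_quat(c['orientation']).apply(np.c_[s,np.ones(len(s))])
    return np.array(c['eye']),D
def onplane(n,uv,z):
    e,D=rays(n,uv);return e+D*((z-e[2])/D[:,2])[:,None]
def withdepth(n,uv,d):
    e,D=rays(n,uv);uv=np.asarray(uv).astype(int).reshape(-1,2);return e+D*d[uv[:,1],uv[:,0]][:,None]
def cloud(n,d):
    v,u=np.mgrid[0:400,0:640];uv=np.c_[u.ravel(),v.ravel()]
    return withdepth(n,uv,d).reshape(400,640,3)
def project(n,P):
    c=r.calibration(n);q=R.from_quat(c['orientation']).inv().apply(np.atleast_2d(P)-c['eye'])
    s=q[:,:2]/q[:,2:];s=s*(1+c['k1']*(s**2).sum(1))[:,None]
    return s*[c['fx'],c['fy']]+[c['cx'],c['cy']]
def blobs(mask,amin=40):
    cs,_=cv2.findContours(mask.astype(np.uint8),cv2.RETR_EXTERNAL,cv2.CHAIN_APPROX_NONE)
    return [c for c in cs if cv2.contourArea(c)>=amin]
def rect_on(n,c,z):
    P=onplane(n,c.reshape(-1,2),z)[:,:2]*1000
    (x,y),(w,h),a=cv2.minAreaRect(P.astype(np.float32))
    if w<h: w,h=h,w;a+=90
    return np.round([x,y],1),np.round([w,h],1),round((np.radians(a)+np.pi/2)%np.pi-np.pi/2,3)
def tool():
    s=r.get_state();M=R.from_quat(s['eef_rot']).as_matrix()
    return s,M
E
python3 - <<'E'
from h import *
for n in ["side","top"]:
    z=np.load(f"pics/{n}0.npz");p,d=z['p'],z['d'];X=cloud(n,d)
    # table check
    t=(np.abs(X[...,2])<.02)&(X[...,0]>.3)&(X[...,0]<.9)&(np.abs(X[...,1])<.5)
    print(n,'table z',np.median(X[t][:,2]),X[t][:,2].std())
    hsv=cv2.cvtColor(p,cv2.COLOR_RGB2HSV)
    for zlo,zhi,nm in [(.025,.06,'h25-60')]:
        m=(X[...,2]>zlo)&(X[...,2]<zhi)&(X[...,0]>.25)&(X[...,0]<.9)&(np.abs(X[...,1])<.6)
        for c in blobs(m,60):
            mm=np.zeros(m.shape,np.uint8);cv2.drawContours(mm,[c],-1,1,-1)
            col=np.median(hsv[mm>0],0);print(cv2.boundingRect(c),col,*rect_on(n,c,.04))
p=np.load("pics/top0.npz")['p'];q=np.load("pics/side0.npz")['p']
a=cv2.resize(p[120:260,290:490],None,fx=4,fy=4,interpolation=cv2.INTER_CUBIC)
b=cv2.resize(q[115:215,200:400],None,fx=4,fy=4,interpolation=cv2.INTER_CUBIC)
cv2.imwrite("pics/c1.png",a[:,:,::-1]);cv2.imwrite("pics/c2.png",b[:,:,::-1])
E
```

```text
side table z 6.500494041505878e-05 0.004179298456032037
(326, 314, 54, 52) [ 16. 133. 225.] [352.5 417.9] [118.7 117.1] -0.005
(198, 313, 25, 80) [105. 158.  68.] [684.6 508. ] [193.1  17.6] -1.425
(238, 264, 46, 46) [ 16. 137. 203.] [622.9 329.1] [166.1  96.3] -0.679
(308, 260, 36, 26) [ 17.  123.5 207. ] [452.2 237.4] [95.8 55.4] -0.231
(362, 252, 27, 32) [146. 135. 141.] [317.  193.4] [104.2  50.5] -1.107
(191, 248, 39, 21) [  2.  200.5 207. ] [796.6 256.1] [138.6  37.1] -0.423
(275, 228, 26, 29) [146. 133. 138.] [585.7 144.9] [105.8  51. ] 1.411
(316, 224, 32, 19) [ 17. 122. 210.] [458.8  88.7] [95.1 59. ] -0.111
(380, 171, 21, 15) [ 16.  34. 236.] [ 290.9 -218.6] [81.  74.8] -1.397
(209, 161, 72, 51) [ 22.  32. 130.] [754.5 -78.1] [315.  158.7] 0.896
(338, 140, 20, 11) [ 26.  37. 208.] [ 471.6 -402.2] [78.8 72. ] 0.106
(254, 113, 54, 25) [ 14. 147. 203.] [ 789.  -526.5] [211.  184.9] -0.17
top table z -0.0007325787052815391 0.0036902290925321457
(382, 273, 27, 27) [ 17.  32. 207.] [ 286.8 -227.9] [73.7 72.5] 1.555
(232, 261, 37, 29) [148.  98. 131.] [314.  185.7] [95.9 44.7] -1.103
(154, 241, 43, 42) [ 15. 110. 171.] [351.2 404.2] [120.1 117.5] 1.568
(225, 210, 23, 36) [ 18.  76. 170.] [450.8 228.1] [95.6 49.3] -0.212
(278, 209, 19, 34) [ 18.  74. 170.] [457.8  81.6] [95.8 46.7] -0.098
(447, 208, 21, 30) [ 37.   27.  196.5] [ 467.  -410.9] [83.5 52. ] 0.097
(251, 171, 35, 21) [148. 101. 124.] [586.4 138.9] [97.5 47.5] 1.396
(192, 161, 19, 32) [ 17.  79. 166.] [601.4 338.9] [94.4 51. ] -0.016
(210, 146, 27, 21) [  1. 169. 150.] [668.5 274.7] [78.3 54.5] 1.249
(306, 123, 89, 27) [ 21.  32. 148.] [715.9 -97.8] [267.6  54. ] 1.397
(238, 93, 12, 12) [  2. 163. 141.] [843.5 221.1] [35.6 33.8] 0.031
(463, 81, 55, 73) [ 13. 125. 166.] [ 787.5 -537.5] [203.7 164.9] -0.205
(115, 79, 66, 78) [107.  77.  64.] [785.2 523.5] [224.1 198.7] 0.158
```

View pics/c1.png

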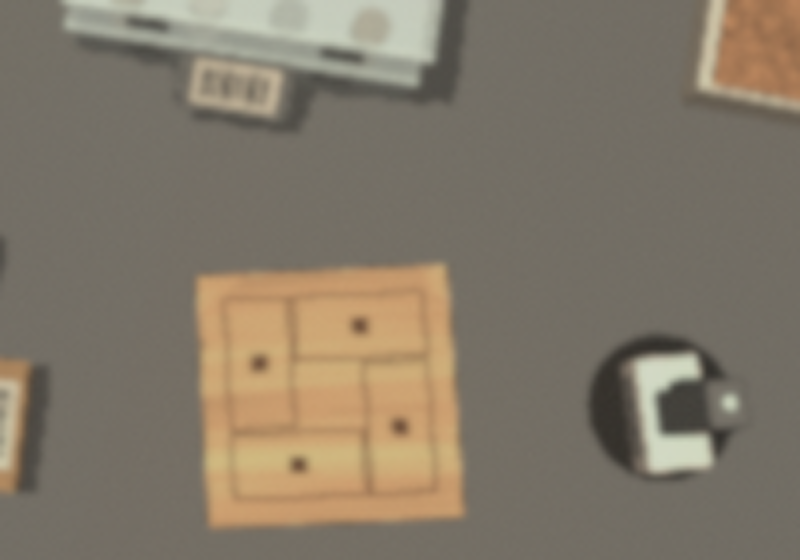

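View pics/c2.png

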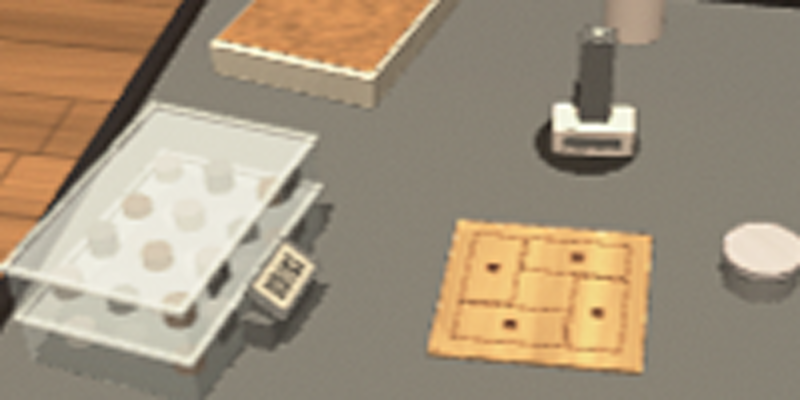

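The crops show the head's long side nearly along world x, the board's four outlines with centre dots at crop pixels (360,325), (400,426), (298,464) and (260,362), and the label in front of the organizers at (237,85). I'll refine these now.

```bash
cat > meas.py <<'E'
from h import *
import sys
def packs(p,d):
    X=cloud('top',d);hsv=cv2.cvtColor(p,cv2.COLOR_RGB2HSV)
    m=(X[...,2]>.025)&(X[...,2]<.065)&(X[...,0]>.28)&(X[...,0]<.8)&(np.abs(X[...,1])<.45)
    out=[]
    for c in blobs(m,60):
        mm=np.zeros(m.shape,np.uint8);cv2.drawContours(mm,[c],-1,1,-1)
        h=np.median(hsv[mm>0],0)
        out.append((cv2.boundingRect(c),h))
    # label: white, on top
    return out
E
python3 - <<'E'
from h import *
z=np.load("pics/top0.npz");p,d=z['p'],z['d'];X=cloud('top',d)
hsv=cv2.cvtColor(p,cv2.COLOR_RGB2HSV)
# board
m=(hsv[...,0]>8)&(hsv[...,0]<25)&(hsv[...,1]>70)&(hsv[...,2]>90)
for c in blobs(m,150):
    b=cv2.boundingRect(c)
    if b[0]>190 and b[0]<430: print('wood',b,*rect_on('top',c,.008))
dots=np.array([[360,325],[400,426],[298,464],[260,362]])/4.+[290,120]-.375
print('dots',onplane('top',dots,.008).round(4))
# mat dark & white head & handle
sub=(slice(195,250),slice(430,490))
V=hsv[...,2]
for nm,m,zz in [('white',(hsv[...,2]>185)&(hsv[...,1]<60),.038),('dark',V<75,.004)]:
    mm=np.zeros_like(m);mm[sub]=m[sub]
    for c in blobs(mm,20): print(nm,cv2.boundingRect(c),*rect_on('top',c,zz))
# depth slices of scanner from top
Xs=X[sub].reshape(-1,3)
for lo,hi in [(.002,.012),(.03,.045),(.12,.15)]:
    q=Xs[(Xs[:,2]>lo)&(Xs[:,2]<hi)]
    if len(q)>3: print(lo,len(q),q[:,2].mean().round(4),*[np.round(v,1) for v in cv2.minAreaRect((q[:,:2]*1000).astype(np.float32))])
zs=np.load("pics/side0.npz");ps,ds=zs['p'],zs['d'];Xc=cloud('side',ds)
S=Xc[110:175,320:380].reshape(-1,3)
for lo,hi in [(.03,.04),(.06,.1),(.125,.15)]:
    q=S[(S[:,2]>lo)&(S[:,2]<hi)&(S[:,1]>-.5)]
    if len(q)>3: print('side',lo,len(q),q.mean(0).round(4),*[np.round(v,1) for v in cv2.minAreaRect((q[:,:2]*1000).astype(np.float32))])
# shelf label
for n,pp,XX,box in [('top',p,X,(slice(128,156),slice(330,370))),('side',ps,Xc,(slice(170,205),slice(255,285)))]:
    q=XX[box].reshape(-1,3);hv=cv2.cvtColor(pp,cv2.COLOR_RGB2HSV)
    big=cv2.resize(pp[box],None,fx=16,fy=16,interpolation=cv2.INTER_CUBIC);cv2.imwrite(f"pics/lab_{n}.png",big[:,:,::-1])
    np.set_printoptions(linewidth=250,suppress=True)
    print(n);print((XX[box][...,2]*1000).astype(int)[::2,::2])
E
```

```text
wood (225, 210, 24, 36) [452.1 237.6] [101.1  52. ] -0.208
wood (278, 209, 20, 34) [458.9  82.5] [100.9  51.9] -0.105
wood (339, 186, 68, 67) [ 481.2 -168.8] [192.9 192.7] -1.525
wood (192, 161, 19, 33) [606.1 352.5] [100.2  52.4] -0.015
wood (224, 104, 21, 49) [761.2 254.9] [161.8  18.2] -0.279
dots [[ 0.5339 -0.1931  0.008 ]
 [ 0.4581 -0.2216  0.008 ]
 [ 0.4296 -0.1454  0.008 ]
 [ 0.5056 -0.1177  0.008 ]]
white (449, 209, 18, 28) [ 466.3 -413.5] [78.8 42.4] 0.102
dark (456, 216, 11, 11) [ 474.4 -435.8] [30.  29.9] 0.003
dark (438, 204, 25, 33) [ 486.1 -394.1] [104.1  51.4] -0.496
0.002 304 0.0037 [ 472. -433.] [180.8 156.3] 89.9
0.03 334 0.0359 [ 467.6 -415.1] [84.  48.7] 6.0
0.12 153 0.1331 [ 467.6 -414.9] [34. 29.] 5.3
side 0.03 113 [ 0.4706 -0.4056  0.036 ] [ 472.3 -410.5] [81.4 49.3] 3.3
side 0.06 81 [ 0.4722 -0.4024  0.0798] [ 473.4 -408. ] [37.3 26.4] 5.7
side 0.125 44 [ 0.4718 -0.4087  0.1331] [ 472.3 -410.6] [27.9 31. ] 7.5
top
[[ 67  71  76  74  80  83  86  89  94  96  96 110 110 111 109 112 111 109 109 111]
 [ 53  53  54  57  63  66  68  73  73  75  82  81  84  89  97  96
[... 1454 characters left out ...]
0  -1]
 [103  89  76  67  57  65  58  57  50  47  44  41   0  -1   0]
 [ 95  78  71  54  61  57  60  52  48  48  44  35   2   2   0]
 [ 81  70  60  58  58  61  52  52  47  42  36   8  -1  -2   0]
 [ 75  64  57  46  30  55  52  49  46  39  11   0   0  -2   1]
 [ 66  56  46  34  33  29  46  47  43  21   6   0   0  -1   0]
 [ 58  51  42  30  30  32  32  42  39   7  -1   0   0   0   0]
 [ 55  47  34  25  27  31  29  24  16  -1   0   1  -4   0   0]
 [ 49  41  25  14  18  18  22  19   7  -4   0  -1   1   1   0]
 [ 38  25  17   4   3   8  12   8  -1  -3   0   0  -1  -2   0]
 [ 29  18   7   1   1   0   3  -1   0   0   0   0   1   3  -4]
 [ 20  10   0   1   2   1  -5  -1   0   0  -1   1  -2  -2  -1]]
```

View pics/lab_top.png

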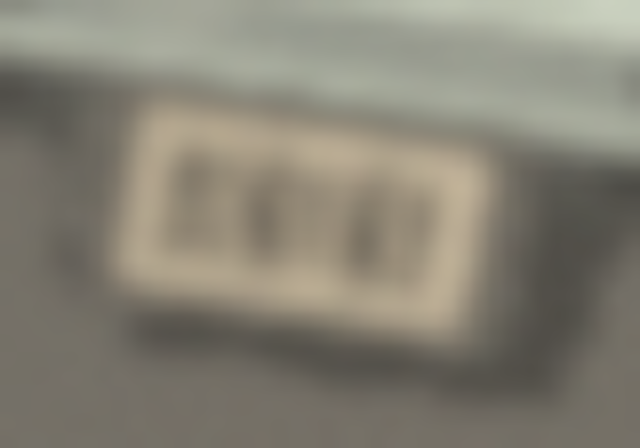

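View pics/lab_side.png

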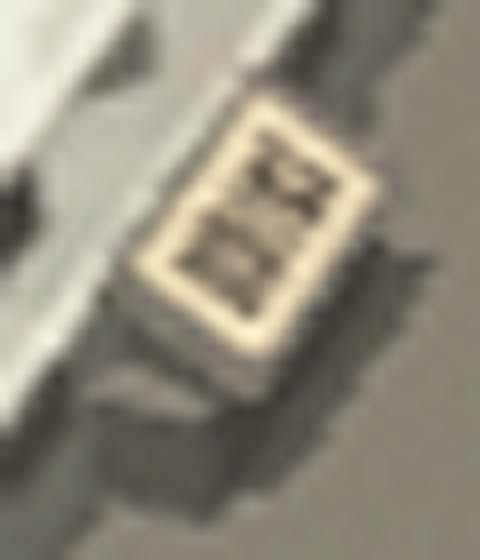

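Run:
```python
from h import *
def tri(a,b):
    e1,d1=rays('top',[a]);e2,d2=rays('side',[b]);d1=d1[0]/np.linalg.norm(d1);d2=d2[0]/np.linalg.norm(d2)
    A=np.c_[d1,-d2];t=np.linalg.lstsq(A,e2-e1,rcond=None)[0];p=e1+t[0]*d1;q=e2+t[1]*d2
    return (p+q)/2,np.linalg.norm(p-q)
T=np.array([[135,100],[490,155],[465,340],[120,285]])/16.+[330,128]-.47
S=np.array([[135,258],[262,95],[378,185],[255,348]])/16.+[255,170]-.47
print('label c',tri(T.mean(0),S.mean(0)))
P=[tri(a,b)[0] for a,b in zip(T,S)];P=np.array(P);print(P.round(4))
for i in range(4):print(np.linalg.norm(P[i]-P[(i+1)%4]).round(4))
ey=(P[0]+P[3]-P[1]-P[2]);ey/=np.linalg.norm(ey);ex=(P[0]+P[1]-P[2]-P[3]);ex/=np.linalg.norm(ex)
print('y',ey,'x',ex,'z',np.cross(ex,ey))
ds=np.array([[577,257],[597,312],[510,324],[492,267]])/4.+[200,115]-.375
a=onplane('side',ds,.008);print('dots side',a.round(4),a.mean(0))
dots=np.array([[360,325],[400,426],[298,464],[260,362]])/4.+[290,120]-.375
b=onplane('top',dots,.008);print(b.mean(0),(a-b).round(4))
# tin top
for n in ('top','side'):
    z=np.load(f"pics/{n}0.npz");X=cloud(n,z['d']).reshape(-1,3)
    q=X[(np.abs(X[:,2]-.038)<.006)&(abs(X[:,0]-.29)<.07)&(abs(X[:,1]+.22)<.07)];print('tin',n,cv2.minEnclosingCircle((q[:,:2]*1000).astype(np.float32)))
    for nm,c in [('p1',(.601,.339)),('p2',(.451,.228)),('p3',(.458,.082))]:
        q=X[(np.abs(X[:,2]-.04)<.005)&(abs(X[:,0]-c[0])<.06)&(abs(X[:,1]-c[1])<.06)]
        print(nm,n,q[:,2].mean().round(4),*[np.round(v,1) for v in cv2.minAreaRect((q[:,:2]*1000).astype(np.float32))])
```

```text
label c (array([ 0.70695462, -0.09705023,  0.05323127]), np.float64(0.003470931249217002))
[[ 0.725  -0.0658  0.0664]
 [ 0.7158 -0.131   0.0615]
 [ 0.6881 -0.1279  0.0411]
 [ 0.6976 -0.0635  0.0459]]
0.0661
0.0346
0.0653
0.0342
y [0.14210831 0.98703242 0.07464738] x [ 0.80049833 -0.07653657  0.59442795] z [-0.59243291  0.02471804  0.80099428]
dots side [[ 0.4607 -0.2222  0.008 ]
 [ 0.4323 -0.1473  0.008 ]
 [ 0.5076 -0.1175  0.008 ]
 [ 0.5376 -0.1937  0.008 ]] [ 0.48457735 -0.17020299  0.008     ]
[ 0.48178879 -0.16944546  0.008     ] [[-0.0732 -0.0292  0.    ]
 [-0.0257  0.0743  0.    ]
 [ 0.0781  0.0278  0.    ]
 [ 0.032  -0.076   0.    ]]
tin top ((286.1477966308594, -229.15992736816406), 37.7549934387207)
p1 top 0.0394 [608.  323.1] [ 84.  107.3] 88.8
p2 top 0.0395 [451.1 229.8] [46.7 95.7] 77.2
p3 top 0.0394 [458.   82.1] [46.1 95.7] 84.5
tin side ((289.9990234375, -228.82769775390625), 38.039852142333984)
p1 side 0.0395 [607.5 323.8] [ 88.3 107.1] 89.1
p2 side 0.0394 [452.3 231.8] [49.3 93.9] 76.7
p3 side 0.0396 [459.4  81.1] [49.5 92.9] 83.6
```

```bash
cat >> h.py <<'E'
def go(target,yaw=None):
    """deltas in tool axes: translation now; roll so that tool y has given world yaw (mod pi)"""
    s,M=tool();d=M.T@(np.array(target)-s['tool_pos'])
    ty=np.arctan2(M[1,1],M[0,1])
    out='t=%.2f pos %s yawY %.3f q7 %.2f q5 %.2f dxyz(mm) %s'%(s['clock'],s['tool_pos'].round(4),ty,s['q'][6],s['q'][4],(d*1000).round(1))
    if yaw is not None:
        dy=yaw-ty; dr=(-dy+np.pi/2)%np.pi-np.pi/2
        out+=' roll %.3f or %.3f'%(dr,dr-np.sign(dr)*np.pi)
    print(out, 'F',s['contact_force'].round(1),'open',round(s['opening'],3))
E
python3 - <<'E'
from h import *
go([.470,-.4125,.239],.1)
s,M=tool();print(M.round(3))
E
```

```text
t=0.10 pos [ 0.1969 -0.5926  0.238 ] yawY -1.250 q7 -0.22 q5 0.16 dxyz(mm) [  -0.9  -84.8 -316. ] roll -1.350 or 1.792 F [ 0.3 -0.2 -0.2] open 1.002
[[-0.001  0.315 -0.949]
 [ 0.001 -0.949 -0.315]
 [-1.    -0.002  0.   ]]
```

Emit:
arm_command([
  [0.088, 0, -0.014, -0.053, 0],
  [0.088, 0, -0.014, -0.053, 0],
  [0.088, 0, -0.014, -0.053, 0],
  [0.088, 0, -0.014, -0.053, 0],
  [0.088, 0, -0.014, -0.053, 0],
  [0.088, 0, -0.014, -0.051, 0],
  [0.088, 0, 0, 0, -0.17],
  [0.088, 0, 0, 0, -0.17],
  [0.088, 0, 0, 0, -0.17],
  [0.088, 0, 0, 0, -0.17],
  [0.088, 0, 0, 0, -0.17],
  [0.088, 0, 0, 0, -0.17],
])

```text
clock: 1.6
tool_pos: [0.4701, -0.4136, 0.2382]
eef_rot: [-0.553, -0.441, 0.553, -0.441]
contact_force: [1.0, -0.4, 0.1]
opening: 0.996
```

Emit:
arm_command([
  [0.088, 0, 0, 0, -0.17],
  [0.088, 0, 0, 0, -0.16],
  [0.088, 0, 0, 0, 0],
  [0.088, 0, 0, 0, 0],
])

```text
clock: 2.1
tool_pos: [0.4703, -0.4137, 0.2385]
eef_rot: [0.475, 0.524, -0.475, 0.524]
contact_force: [-0.6, -0.8, -0.0]
opening: 1.0
```

Run:
```python
from h import *
go([.470,-.4125,.088],.1)
s,M=tool();print(s['q'].round(2))
p,d=r.snapshot('top');cv2.imwrite("pics/t1.png",p[:,:,::-1])
p,d=r.snapshot('side')
cv2.imwrite("pics/s1.png",cv2.resize(p[60:180,260:460],None,fx=4,fy=4)[:,:,::-1])
```

```text
t=2.10 pos [ 0.4703 -0.4137  0.2385] yawY 0.097 q7 0.37 q5 0.43 dxyz(mm) [ 1.505e+02 -1.000e-01 -1.200e+00] roll -0.003 or 3.139 F [-0.6 -0.8 -0. ] open 1.0
[ 0.94  0.73 -0.54  1.55  0.43  0.98  0.37]
```

View pics/s1.png

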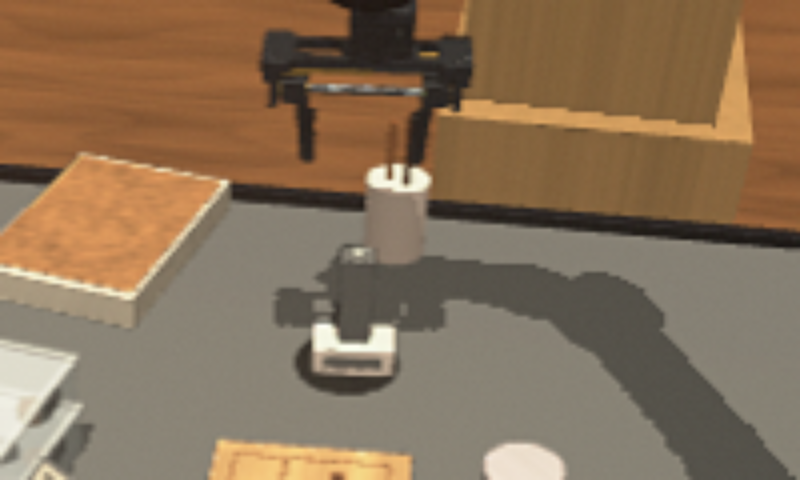

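The jaws straddle the handle top (crop ~(358,250)), so I'm descending and closing gently.

Emit:
arm_command([
  [0.088, 0.04, 0, -0.001, 0],
  [0.088, 0.04, 0, 0, 0],
  [0.088, 0.04, 0, 0, 0],
  [0.088, 0.03, 0, 0, 0],
  [0.03, 0, 0, 0, 0],
  [0.03, 0, 0, 0, 0],
  [0.03, 0, 0, 0, 0],
  [0.03, 0, 0, 0, 0],
  [0.03, 0, 0, 0, 0],
  [0.03, 0, 0, 0, 0],
], force=6)

```text
clock: 3.45
tool_pos: [0.4699, -0.413, 0.0888]
eef_rot: [0.474, 0.524, -0.475, 0.524]
contact_force: [0.3, -0.1, -2.1]
opening: 0.387
```

Run:
```python
from h import *
go([.470,-.4125,.088],.1)
s,M=tool();print(M.round(3))
```

```text
t=3.45 pos [ 0.4699 -0.413   0.0888] yawY 0.100 q7 0.25 q5 0.56 dxyz(mm) [ 0.8  0.1 -0.5] roll -0.000 or 3.141 F [ 0.3 -0.1 -2.1] open 0.387
[[-0.001  0.995  0.1  ]
 [-0.     0.1   -0.995]
 [-1.    -0.001  0.   ]]
```

Emit:
arm_command([
  [0.03, -0.0009, 0, -0.005, 0],
  [0.03, -0.0008, 0, -0.005, 0],
  [0.03, -0.0004, 0, -0.005, 0],
  [0.03, -0.0003, 0, -0.005, 0],
  [0.03, 0, 0, -0.0053, 0],
  [0.03, 0.0002, 0, -0.0053, 0],
  [0.03, 0, 0, 0, 0],
])

```text
clock: 4.32
tool_pos: [0.4674, -0.3817, 0.0909]
eef_rot: [0.474, 0.525, -0.474, 0.524]
contact_force: [-0.0, 0.3, -1.9]
opening: 0.384
```

Run:
```python
from h import *
go([.470,-.4125,.088],.1)
p,d=r.snapshot('side')
cv2.imwrite("pics/s2.png",cv2.resize(p[90:170,290:410],None,fx=6,fy=6)[:,:,::-1])
```

```text
t=4.33 pos [ 0.4674 -0.3817  0.0909] yawY 0.101 q7 0.20 q5 0.57 dxyz(mm) [ 2.9 -0.5 30.9] roll 0.001 or -3.141 F [-0.   0.3 -1.9] open 0.384
```

View pics/s2.png

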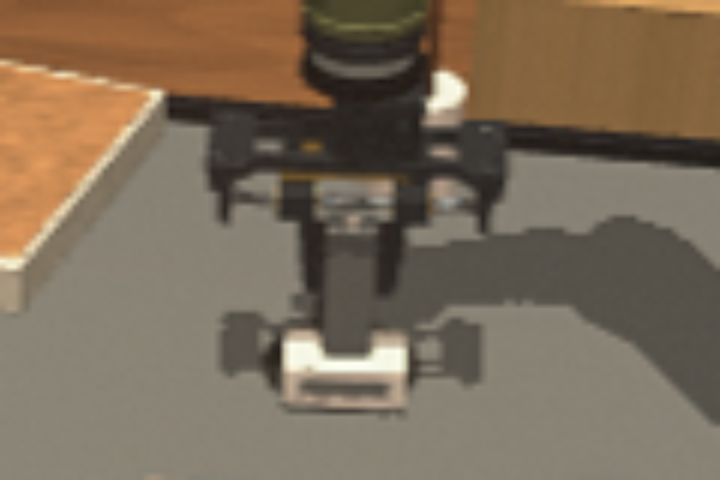

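The scanner moved rigidly with the hand: the head at crop (345,375) slid off the mat and didn't tilt. I'll tilt it against the fixed board's near side edge instead. For that I move toward the board, align with its edge and lower to about 3 mm.

Emit:
arm_command([
  [0.03, 0, 0, -0.02, 0.055],
  [0.03, 0, 0, -0.02, 0],
  [0.03, 0, 0, -0.02, 0],
  [0.03, 0, 0, 0, 0],
  [0.03, 0, 0, 0, 0],
])

```text
clock: 5.0
tool_pos: [0.4636, -0.3239, 0.091]
eef_rot: [0.489, 0.51, -0.489, 0.511]
contact_force: [0.6, 0.0, -2.3]
opening: 0.387
```

Run:
```python
from h import *
go([.468,-.289,.0875],.045)
for n in ('side','top'):
    p,d=r.snapshot(n);X=cloud(n,d).reshape(-1,3)
    q=X[(X[:,2]>.02)&(X[:,2]<.05)&(abs(X[:,0]-.47)<.06)&(X[:,1]<-.25)&(X[:,1]>-.38)]
    print(n,len(q),np.round(np.percentile(q,[2,98],axis=0),4))
    q=X[(X[:,2]>.003)&(X[:,2]<.012)&(abs(X[:,0]-.47)<.05)&(X[:,1]<-.2)&(X[:,1]>-.29)];print('board edge',q[:,1].min(),np.percentile(q[:,1],3))
    if n=='side':cv2.imwrite("pics/s3.png",cv2.resize(p[110:210,290:420],None,fx=6,fy=6)[:,:,::-1])
```

```text
t=5.00 pos [ 0.4636 -0.3239  0.091 ] yawY 0.044 q7 0.04 q5 0.57 dxyz(mm) [  3.4   5.9 -34.6] roll -0.001 or 3.141 F [ 0.6  0.  -2.3] open 0.387
side 202 [[ 0.4272 -0.3455  0.0211]
 [ 0.5073 -0.2976  0.0481]]
board edge -0.2872266197861718 -0.264563384236032
top 242 [[ 0.4226 -0.3241  0.0224]
 [ 0.5036 -0.3     0.0443]]
board edge -0.2886737725676914 -0.262072276207052
```

View pics/s3.png

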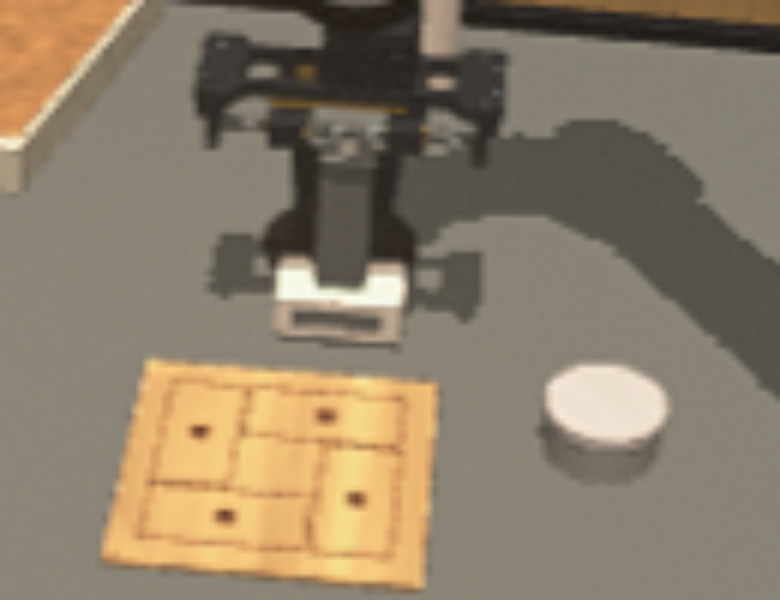

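The head front is at y≈-0.30 and the board edge at y≈-0.264. I'll lower 4 mm, advance 35 mm to contact, then start the tilting arc.

Emit:
arm_command([
  [0.03, 0.004, 0.003, -0.008, 0],
  [0.03, 0, 0, -0.012, 0],
  [0.03, 0, 0, -0.015, 0],
  [0.03, -0.0009, 0, -0.005, 0],
  [0.03, -0.0008, 0, -0.005, 0],
  [0.03, -0.0004, 0, -0.005, 0],
  [0.03, -0.0003, 0, -0.005, 0],
  [0.03, 0, 0, -0.0053, 0],
  [0.03, 0.0002, 0, -0.0053, 0],
  [0.03, 0, 0, 0, 0],
])

```text
clock: 6.35
tool_pos: [0.4636, -0.2559, 0.0891]
eef_rot: [0.489, 0.512, -0.488, 0.511]
contact_force: [-0.0, -0.6, -1.2]
opening: 0.383
```

Run:
```python
from h import *
go([.468,-.289,.0875],.045)
p,d=r.snapshot('side')
cv2.imwrite("pics/s4.png",cv2.resize(p[110:210,290:420],None,fx=6,fy=6)[:,:,::-1])
```

```text
t=6.35 pos [ 0.4636 -0.2559  0.0891] yawY 0.046 q7 -0.10 q5 0.57 dxyz(mm) [ 1.5  2.9 33.3] roll 0.001 or -3.141 F [-0.  -0.6 -1.2] open 0.383
```

View pics/s4.png

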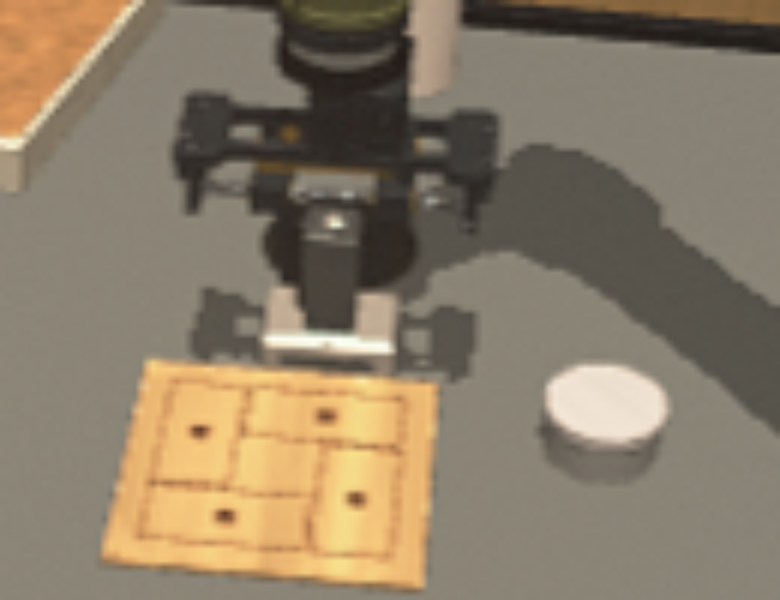

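It is tilting now: the top is leaning toward the camera and the head is held at the board edge. I continue the arc.

Emit:
arm_command([
  [0.03, 0.0006, 0, -0.005, 0],
  [0.03, 0.0007, 0, -0.0055, 0],
  [0.03, 0.001, 0, -0.005, 0],
  [0.03, 0.0012, 0, -0.005, 0],
  [0.03, 0.0015, 0, -0.005, 0],
  [0.03, 0, 0, 0, 0],
])

```text
clock: 7.15
tool_pos: [0.4624, -0.2304, 0.0839]
eef_rot: [0.488, 0.512, -0.488, 0.511]
contact_force: [-0.2, -0.8, -1.6]
opening: 0.381
```

Emit:
arm_command([
  [0.03, 0, 0, 0, 0],
  [0.03, 0, 0, 0, 0],
  [0.03, 0, 0, 0.003, 0],
  [0.03, -0.02, 0, 0.006, 0],
  [0.03, -0.04, 0, 0, 0],
  [0.03, -0.05, 0, 0, 0],
  [0.03, -0.04, 0, 0, 0],
  [0.03, 0, 0, 0, 0],
  [0.03, 0, 0, 0, 0],
], force=50)

```text
clock: 8.28
tool_pos: [0.4618, -0.2405, 0.2332]
eef_rot: [0.488, 0.512, -0.489, 0.51]
contact_force: [-0.9, -0.3, -2.9]
opening: 0.381
```

```bash
cat > scan.py <<'E'
from h import *
def sc(tag,crop=None):
    s,M=tool();G=s['tool_pos']-M[:,0]*.019
    p,d=r.snapshot('side');X=cloud('side',d).reshape(-1,3)
    if crop: cv2.imwrite(f"pics/{tag}.png",cv2.resize(p[crop[0]:crop[1],crop[2]:crop[3]],None,fx=5,fy=5)[:,:,::-1])
    hsv=cv2.cvtColor(p,cv2.COLOR_RGB2HSV).reshape(-1,3)
    L=(X-G)@M  # tool frame
    k=(np.abs(L[:,1])<.05)&(np.abs(L[:,2])<.13)&(L[:,0]>.03)&(L[:,0]<.14)&(hsv[:,2]>120)&(hsv[:,1]<80)&(X[:,2]>.02)
    return s,M,G,L[k],X[k],p,d
E
python3 - <<'E'
from scan import *
s,M,G,L,X,p,d=sc('s5',(70,210,270,430))
print(len(L));print(np.percentile(L,[2,98],axis=0).round(4));go(G)
E
```

```text
204
[[ 0.0489 -0.0373  0.0201]
 [ 0.0958  0.0437  0.0564]]
t=8.32 pos [ 0.4616 -0.2403  0.2327] yawY 0.045 q7 0.03 q5 0.40 dxyz(mm) [-19.5   0.2   0.2] F [ 0.3 -0.3 -1.8] open 0.378
```

View pics/s5.png

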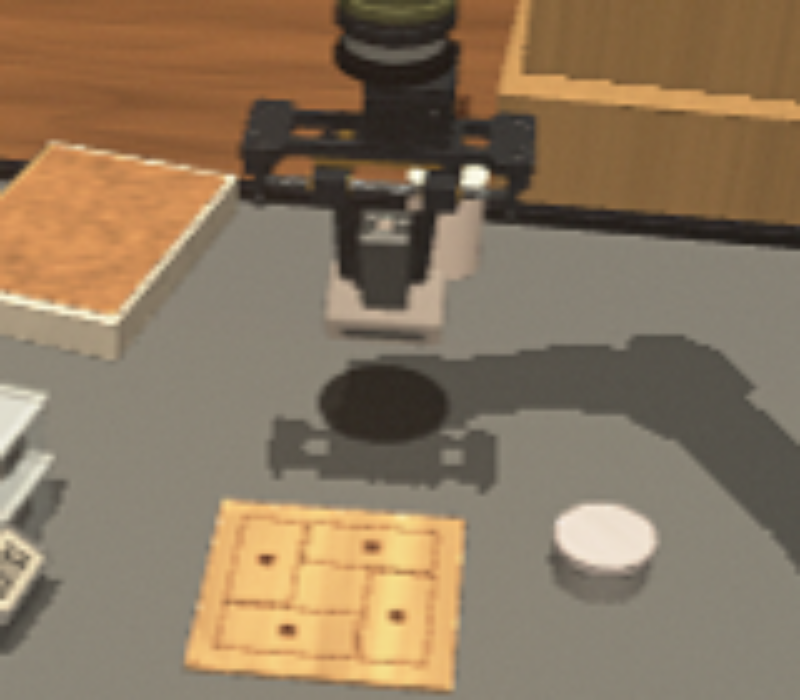

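The scanner hangs tilted in the grip (head at crop (385,310)) and the mat is fully visible. I'll measure the tilt and the mat centre.

```bash
cat >> scan.py <<'E'
def plane(P,tol=.002,n=400):
    rng=np.random.default_rng(0);best=None
    for _ in range(n):
        a=P[rng.choice(len(P),3,replace=False)];v=np.cross(a[1]-a[0],a[2]-a[0]);l=np.linalg.norm(v)
        if l<1e-7: continue
        v/=l;k=np.abs((P-a[0])@v)<tol
        if best is None or k.sum()>best.sum(): best=k
    c=P[best].mean(0);v=np.linalg.svd(P[best]-c)[2][2]
    return c,v,best
E
python3 - <<'E'
from scan import *
s,M,G,L,X,p,d=sc('x')
c,v,k=plane(L);print('head plane',c.round(4),v.round(3),k.sum(),'tilt',np.arctan2(abs(v[2]),abs(v[0])))
print(np.percentile(L[k],[2,98],axis=0).round(4))
c2,v2,k2=plane(L[~k]);print(c2.round(4),v2.round(3),k2.sum())
# mat: dark contour in side
hsv=cv2.cvtColor(p,cv2.COLOR_RGB2HSV);m=(hsv[...,2]<62);mm=np.zeros(m.shape,bool);mm[140:160,325:365]=m[140:160,325:365]
for cc in blobs(mm,50):
    Q=onplane('side',cc.reshape(-1,2),.004)[:,:2]*1000
    print('mat side',cv2.boundingRect(cc),cv2.fitEllipse(Q.astype(np.float32)))
pt,dt=r.snapshot('top');cv2.imwrite("pics/t5.png",cv2.resize(pt[180:270,400:500],None,fx=6,fy=6)[:,:,::-1])
hsv=cv2.cvtColor(pt,cv2.COLOR_RGB2HSV);print(hsv[205:245:3,435:480:4,2])
E
```

```text
head plane [0.0636 0.0018 0.0355] [ 0.864 -0.024  0.503] 101 tilt 0.5277983556015301
[[ 0.0503 -0.0367  0.0205]
 [ 0.073   0.0444  0.0566]]
[0.0806 0.0061 0.0272] [-0.469  0.013  0.883] 40
mat side (334, 143, 25, 15) ((476.23138427734375, -417.198486328125), (101.35807800292969, 103.92850494384766), 169.60140991210938)
[[ 49  48  48  86  64  69  99  78  98  97  91  88]
 [ 48  47  48  84  64  63 101  78 101  88  89  88]
 [ 49  48  48  81  62  62 103  85 104  88  88  88]
 [ 52  47  62  81  63  62 103  96 105  87  86  88]
 [ 60  48  50  83  63  63 100 101 105  85  87  88]
 [ 56  49  52  75  64  63  98 104  91  85  86  87]
 [ 63  49  62  68  63  62  96 105  81  85  85  86]
 [ 62  63  69  63  63  62  95  98  81  82  84  85]
 [ 71  63  63  62  64  62  95  82  79  82  84  86]
 [ 59  64  64  64  62  62  94  74  78  81  83  85]
 [ 57  58  65  63  64  61  86  73  77  81  83  84]
 [ 76  64  64  63  63  64  72  72  75  78  81  84]
 [ 77  66  68  63  63  65  66  70  74  78  80  83]
 [ 71  65  77  63  62  70  63  69  73  78  80  82]]
```

View pics/t5.png

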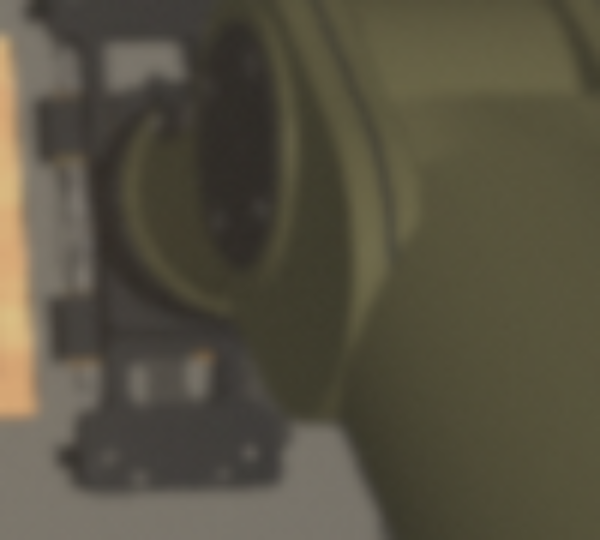

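Emit:
arm_command([
  [0.03, 0, 0, 0, -0.17],
  [0.03, 0, 0, 0, -0.17],
  [0.03, 0, 0, 0, -0.17],
  [0.03, 0, 0, 0, -0.17],
  [0.03, 0, 0, 0, -0.17],
  [0.03, 0, 0, 0, -0.17],
  [0.03, 0, 0, 0, -0.17],
  [0.03, 0, 0, 0, -0.175],
  [0.03, 0, 0, 0, 0],
  [0.03, 0, 0, 0, 0],
])

```text
clock: 9.68
tool_pos: [0.4625, -0.2403, 0.2335]
eef_rot: [0.058, 0.705, -0.058, 0.704]
contact_force: [0.4, 0.5, -1.2]
opening: 0.378
```

Run:
```python
from h import *
go([.626,-.084,.22],1.41)
```

```text
t=9.68 pos [ 0.4625 -0.2403  0.2335] yawY 1.407 q7 1.11 q5 0.67 dxyz(mm) [ 13.4 180.8 135.9] roll -0.003 or 3.139 F [ 0.4  0.5 -1.2] open 0.378
```

Emit:
arm_command([
  [0.03, 0, 0.045, 0.025, 0],
  [0.03, 0, 0.045, 0.025, 0],
  [0.03, 0, 0.045, 0.025, 0],
  [0.03, 0, 0.045, 0.025, 0],
  [0.03, 0.005, 0, 0.02, 0],
  [0.03, 0.008, 0, 0.016, 0],
  [0.03, 0, 0, 0, 0],
  [0.03, 0, 0, 0, 0],
])

```text
clock: 10.68
tool_pos: [0.6252, -0.0842, 0.2212]
eef_rot: [0.057, 0.705, -0.057, 0.705]
contact_force: [0.2, -0.5, -2.1]
opening: 0.38
```

Run:
```python
from scan import *
go([.626,-.084,.1774],1.41)
s,M,G,L,X,p,d=sc('s6',(90,220,210,370))
hs=cv2.cvtColor(p,cv2.COLOR_RGB2HSV)
c,v,k=plane(L);print('head plane',c.round(4),v.round(3),k.sum(),len(k))
c,v,k=plane(L[~k]);print('head plane',c.round(4),v.round(3),k.sum(),len(k))
```

```text
t=10.68 pos [ 0.6252 -0.0842  0.2212] yawY 1.410 q7 0.89 q5 0.67 dxyz(mm) [43.8  0.3  0.8] roll -0.000 or 3.141 F [ 0.2 -0.5 -2.1] open 0.38
head plane [0.0598 0.0134 0.0416] [0.841 0.005 0.54 ] 112 373
head plane [0.1304 0.0099 0.1179] [-0.996  0.004  0.085] 86 261
```

View pics/s6.png

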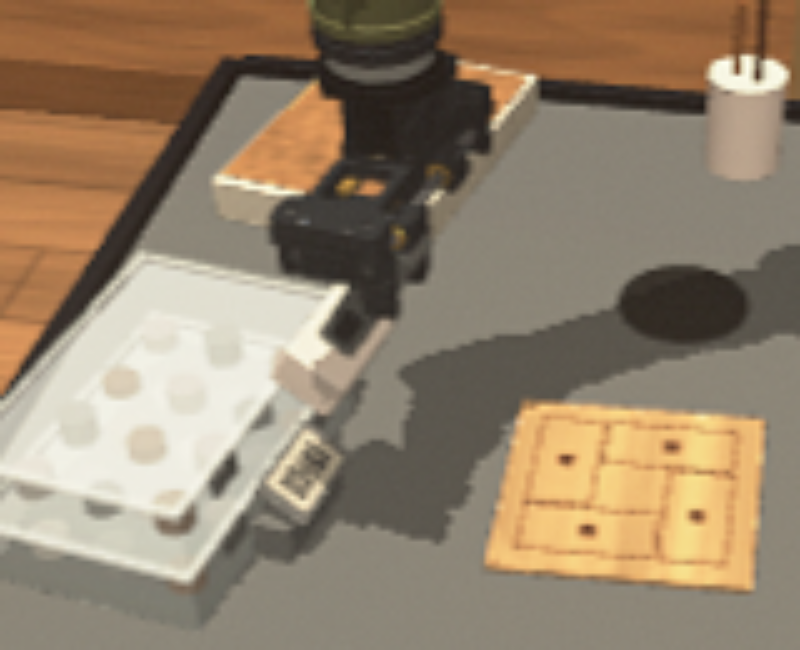

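Emit:
arm_command([
  [0.03, 0.015, 0, -0.003, 0],
  [0.03, 0.015, 0, 0, 0],
  [0.03, 0.012, 0, 0, 0],
  [0.03, 0.0035, 0, 0, 0],
  [0.03, 0, 0, 0, 0],
  [0.03, 0, 0, 0, 0],
])

```text
clock: 11.48
tool_pos: [0.6234, -0.0837, 0.1761]
eef_rot: [0.057, 0.704, -0.057, 0.705]
contact_force: [-0.3, 0.7, -2.0]
opening: 0.381
```

Run:
```python
from scan import *
go([.6213,-.083,.1757],1.41)
s,M,G,L,X,p,d=sc('s7',(110,210,210,370))
pt,dt=r.snapshot('top');cv2.imwrite("pics/t7.png",cv2.resize(pt[90:210,290:420],None,fx=5,fy=5)[:,:,::-1])
c,v,k=plane(L);print('head plane',c.round(4),v.round(3),k.sum(),len(k))
h=.106;th=.55
zs=M@np.array([-np.cos(th),0,-np.sin(th)]);W=G-h*zs;C=np.array([.707,-.097,.0532])
xs=M[:,1];ys=np.cross(zs,xs);print('label in scanner',((C-W)@np.c_[xs,ys,zs]).round(4))
```

```text
t=11.47 pos [ 0.6234 -0.0837  0.1761] yawY 1.410 q7 0.85 q5 0.72 dxyz(mm) [ 0.4  0.4 -2.2] roll 0.000 or -3.142 F [-0.3  0.7 -2. ] open 0.381
head plane [0.1081 0.0028 0.1091] [-0.007 -0.01   1.   ] 136 545
label in scanner [ 0.0003  0.0021 -0.0592]
```

View pics/s7.png

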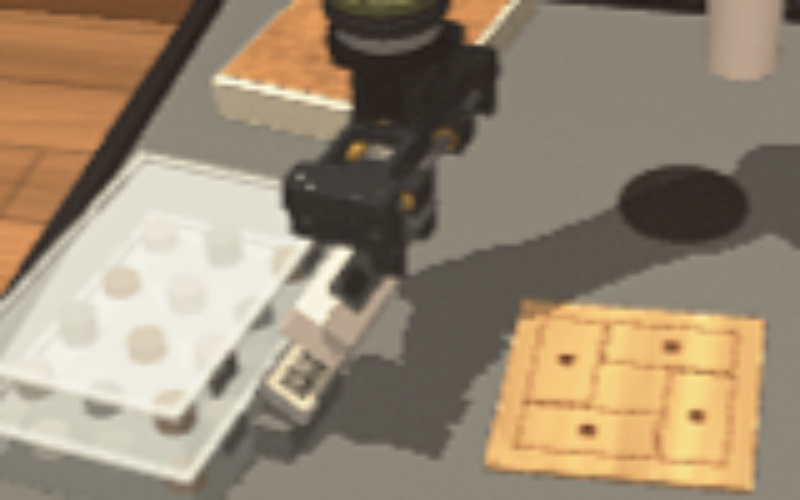

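View pics/t7.png

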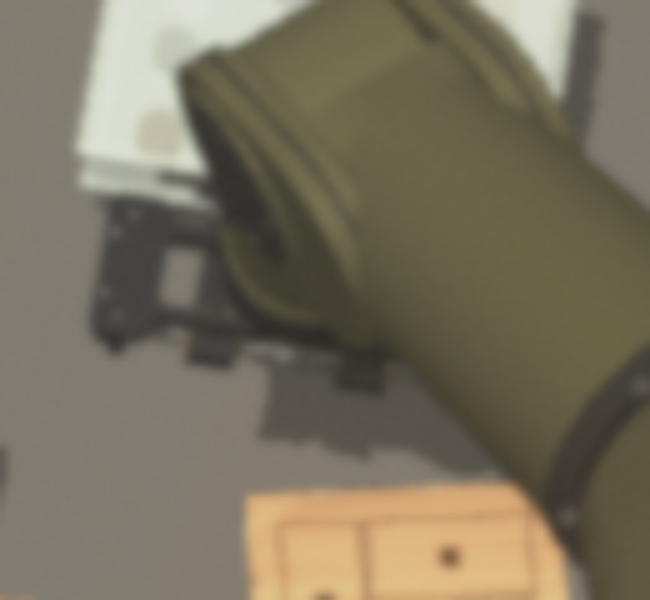

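The side view shows the head (crop (335,300)) square in front of the label (290,380). I'll check the perpendicular offset, then hold.

Run:
```python
from scan import *
s,M,G,L,X,p,d=sc('x')
k=(L[:,0]<.105)&(L[:,2]<.08)&(abs(L[:,1])<.044);L=L[k]
c,v,k=plane(L);print('head plane',c.round(4),v.round(3),k.sum(),len(k))
th=.55;S=np.array([[0,1,0],[-np.sin(th),0,np.cos(th)],[-np.cos(th),0,-np.sin(th)]])  # rows xs, ys?, zs in tool
Q=L@S.T;Q=Q[(abs(Q[:,2]+.072)<.006)];print(np.percentile(Q,[2,50,98],axis=0).round(4))
Q=L@S.T;print(np.histogram(Q[:,2],bins=np.arange(-.12,-.05,.005)));print(np.histogram(Q[:,1],bins=np.arange(-.04,.04,.004)))
```

```text
head plane [0.0595 0.0155 0.0424] [0.869 0.01  0.494] 102 224
[[-0.0281 -0.0182 -0.0776]
 [ 0.0214  0.0044 -0.0728]
 [ 0.0424  0.0277 -0.0693]]
(array([  0,   0,   1,   9,  11,  10,  13,  17,  31, 118,  10,   0,   1]), array([-0.12 , -0.115, -0.11 , -0.105, -0.1  , -0.095, -0.09 , -0.085,
       -0.08 , -0.075, -0.07 , -0.065, -0.06 , -0.055]))
(array([ 0,  0,  0,  0,  2, 20, 27, 22, 17, 11, 14, 13, 14, 15, 16, 25, 24,
        4,  0]), array([-4.00000000e-02, -3.60000000e-02, -3.20000000e-02, -2.80000000e-02,
       -2.40000000e-02, -2.00000000e-02, -1.60000000e-02, -1.20000000e-02,
       -8.00000000e-03, -4.00000000e-03, -3.46944695e-17,  4.00000000e-03,
        8.00000000e-03,  1.20000000e-02,  1.60000000e-02,  2.00000000e-02,
        2.40000000e-02,  2.80000000e-02,  3.20000000e-02,  3.60000000e-02]))
```

Emit:
arm_command([
  [0.03, 0, 0, -0.001, 0],
  [0.03, 0, 0, 0, 0],
  [0.03, 0, 0, 0, 0],
  [0.03, 0, 0, 0, 0],
  [0.03, 0, 0, 0, 0],
  [0.03, 0, 0, 0, 0],
  [0.03, 0, 0, 0, 0],
  [0.03, 0, 0, 0, 0],
  [0.03, 0, 0, 0, 0],
  [0.03, 0, 0, 0, 0],
  [0.03, 0, 0, 0, 0],
  [0.03, 0, 0, 0, 0],
])

```text
clock: 13.12
tool_pos: [0.622, -0.0838, 0.1756]
eef_rot: [0.057, 0.705, -0.057, 0.705]
contact_force: [-0.3, 0.0, -1.7]
opening: 0.382
```

Emit:
arm_command([
  [0.03, 0, 0, 0, 0],
  [0.03, 0, 0, 0, 0],
  [0.03, 0, 0, 0, 0],
  [0.03, 0, 0, 0, 0],
  [0.03, 0, 0, 0, 0],
  [0.03, 0, 0, 0, 0],
])

```text
clock: 13.88
tool_pos: [0.6219, -0.0838, 0.1756]
eef_rot: [0.057, 0.705, -0.057, 0.705]
contact_force: [0.7, -0.2, -1.7]
opening: 0.38
```

The head looks about 4 mm off axis, so I hold a second time with a small corrective shift as insurance.

Emit:
arm_command([
  [0.03, 0.002, 0, -0.003, 0],
  [0.03, 0, 0, 0, 0],
  [0.03, 0, 0, 0, 0],
  [0.03, 0, 0, 0, 0],
  [0.03, 0, 0, 0, 0],
  [0.03, 0, 0, 0, 0],
  [0.03, 0, 0, 0, 0],
  [0.03, 0, 0, 0, 0],
  [0.03, 0, 0, 0, 0],
  [0.03, 0, 0, 0, 0],
  [0.03, 0, 0, 0, 0],
  [0.03, 0, 0, 0, 0],
])

```text
clock: 15.38
tool_pos: [0.619, -0.0833, 0.1736]
eef_rot: [0.057, 0.705, -0.057, 0.705]
contact_force: [0.6, 0.8, -2.0]
opening: 0.384
```

Emit:
arm_command([
  [0.03, 0, 0, 0, 0],
  [0.03, 0, 0, 0, 0],
  [0.03, 0, 0, 0, 0],
  [0.03, 0, 0, 0, 0],
  [0.03, 0, 0, 0, 0],
  [0.03, 0, 0, 0, 0],
])

```text
clock: 16.12
tool_pos: [0.619, -0.0833, 0.1736]
eef_rot: [0.057, 0.705, -0.057, 0.705]
contact_force: [-0.4, 0.1, -2.3]
opening: 0.379
```

Emit:
arm_command([
  [0.03, -0.02, 0, -0.012, 0],
  [0.03, -0.03, 0, -0.012, 0],
  [0.03, -0.03, 0, 0, 0],
  [0.03, 0, 0, 0, 0],
])

```text
clock: 16.62
tool_pos: [0.5964, -0.0786, 0.2571]
eef_rot: [0.057, 0.703, -0.057, 0.707]
contact_force: [0.8, -0.6, -3.1]
opening: 0.38
```

Run:
```python
from scan import *
go([.4,-.2,.25],1.54)
p,d=r.snapshot('side');cv2.imwrite("pics/s8.png",p[:,:,::-1])
p,d=r.snapshot('top');cv2.imwrite("pics/t8.png",p[:,:,::-1])
```

```text
t=16.62 pos [ 0.5964 -0.0786  0.2571] yawY 1.410 q7 0.89 q5 0.63 dxyz(mm) [   5.9 -151.3 -174.5] roll -0.130 or 3.012 F [ 0.8 -0.6 -3.1] open 0.38
```

View pics/s8.png

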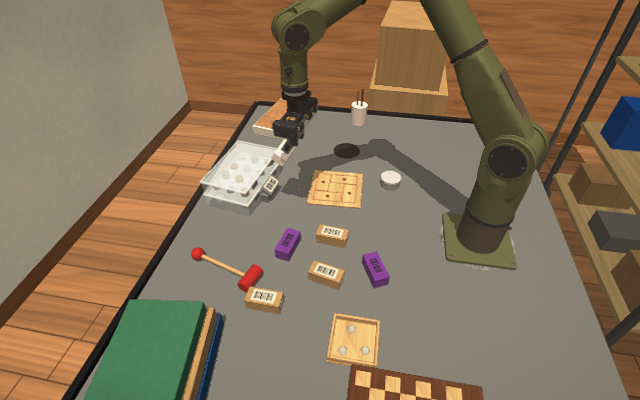

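Packs and bystanders are where they were. To straighten the scanner in the grip, I'll go to free table near (0.60, 0.03), hover just above it and loosen the grip so gravity swings it upright. A light press on the table then squares it.

Emit:
arm_command([
  [0.03, 0, 0.036, -0.005, 0],
  [0.03, 0, 0.036, -0.005, 0],
  [0.03, 0, 0.036, -0.004, 0],
  [0.03, 0.04, 0, 0, 0],
  [0.03, 0.04, 0, 0, 0],
  [0.03, 0.04, 0, 0, 0],
  [0.03, 0.025, 0, 0, 0],
  [0.03, 0.016, 0, 0, 0],
  [0.03, 0, 0, 0, 0],
  [0.03, 0, 0, 0, 0],
])

```text
clock: 17.98
tool_pos: [0.5993, 0.0297, 0.0934]
eef_rot: [0.057, 0.704, -0.057, 0.705]
contact_force: [0.6, 0.5, -1.9]
opening: 0.381
```

Run:
```python
from scan import *
go([.6,.03,.094],1.41)
s,M,G,L,X,p,d=sc('s9',(110,230,230,370))
```

```text
t=17.98 pos [0.5993 0.0297 0.0934] yawY 1.410 q7 0.54 q5 0.84 dxyz(mm) [-0.6  0.4  0.6] roll -0.000 or 3.142 F [ 0.6  0.5 -1.9] open 0.381
```

View pics/s9.png

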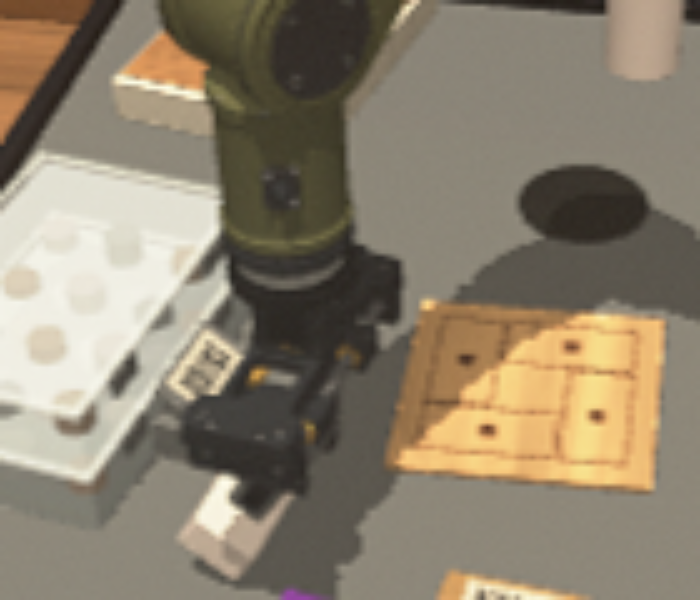

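The scanner is just above free table, with the head at crop (235,520). Now I loosen the grip.

Emit:
arm_command([
  [0.03, 0, 0, 0, 0],
  [0.03, 0, 0, 0, 0],
  [0.03, 0, 0, 0, 0],
  [0.03, 0, 0, 0, 0],
  [0.03, 0, 0, 0, 0],
  [0.03, 0, 0, 0, 0],
], force=3)

```text
clock: 18.77
tool_pos: [0.5988, 0.0294, 0.0926]
eef_rot: [0.057, 0.705, -0.057, 0.705]
contact_force: [-0.4, 0.3, -2.4]
opening: 0.382
```

Run:
```python
from scan import *
go([.6,.03,.094],1.41)
s,M,G,L,X,p,d=sc('s10',(130,230,230,350))
k=(abs(L[:,1])<.044)&(L[:,0]<.1);L=L[k];c,v,k=plane(L);print(c,v,k.sum(),len(k))
```

```text
t=18.77 pos [0.5988 0.0294 0.0926] yawY 1.410 q7 0.54 q5 0.84 dxyz(mm) [-1.4  0.8  1.1] roll 0.000 or -3.142 F [-0.4  0.3 -2.4] open 0.382
[ 0.07567616  0.01588518 -0.02714844] [-0.99927415 -0.01875371  0.03315837] 138 229
```

View pics/s10.png

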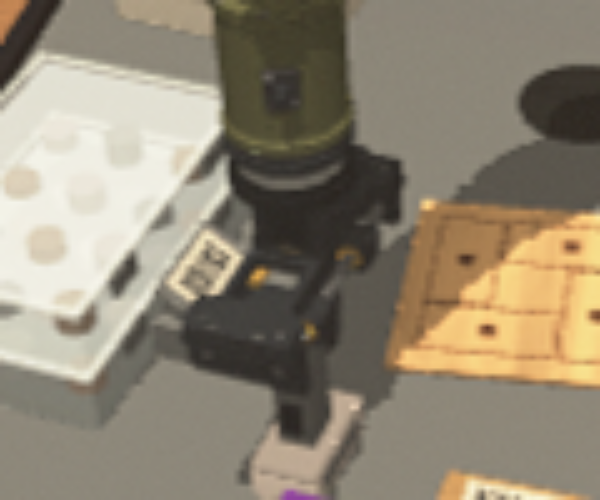

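It now hangs nearly upright (head-top tilt ≈0.03 rad). I press lightly to square it, then firm the grip and lift.

Emit:
arm_command([
  [0.03, 0.002, 0, 0, 0],
  [0.03, 0.002, 0, 0, 0],
  [0.03, 0, 0, 0, 0],
  [0.03, 0, 0, 0, 0],
])

```text
clock: 19.32
tool_pos: [0.5988, 0.0295, 0.0888]
eef_rot: [0.057, 0.705, -0.057, 0.705]
contact_force: [-2.1, -1.5, 4.2]
opening: 0.386
```

Emit:
arm_command([
  [0.03, 0, 0, 0, 0],
  [0.03, 0, 0, 0, 0],
  [0.03, 0, 0, 0, 0],
  [0.03, -0.03, 0, 0, 0],
  [0.03, -0.05, 0, 0, 0],
  [0.03, -0.04, 0, 0, 0],
  [0.03, 0, 0, 0, 0],
], force=40)

```text
clock: 20.2
tool_pos: [0.6007, 0.0301, 0.211]
eef_rot: [0.058, 0.703, -0.056, 0.707]
contact_force: [-0.1, 0.0, -1.8]
opening: 0.383
```

Run:
```python
from scan import *
go([.6,.03,.094],0)
s,M,G,L,X,p,d=sc('s11',(100,230,220,380))
k=(abs(L[:,1])<.05)&(L[:,0]<.12);L=L[k];c,v,k=plane(L);print(c,v,k.sum(),len(k));print(np.percentile(L[k],[2,98],axis=0))
pt,dt=r.snapshot('top');cv2.imwrite("pics/t11.png",pt[:,:,::-1])
def packinfo(p,n,c):
    pass
X=cloud('top',dt);hsv=cv2.cvtColor(pt,cv2.COLOR_RGB2HSV)
m=(abs(X[...,2]-.04)<.008)&(hsv[...,0]<30)&(hsv[...,0]>5)
for c in blobs(m,100):
    mm=np.zeros(m.shape,np.uint8);cv2.drawContours(mm,[c],-1,1,-1);q=X[(mm>0)&m]
    print(cv2.boundingRect(c),q.mean(0).round(4),*[np.round(a,1) for a in cv2.minAreaRect((q[:,:2]*1000).astype(np.float32))])
```

```text
t=20.20 pos [0.6007 0.0301 0.211 ] yawY 1.410 q7 0.67 q5 0.68 dxyz(mm) [117.   -0.5  -1.4] roll 1.410 or -1.732 F [-0.1  0.  -1.8] open 0.383
[ 0.07438038  0.01369925 -0.00254879] [0.99945056 0.00393002 0.03291095] 125 275
[[ 0.07212317 -0.03694627 -0.01992522]
 [ 0.07671817  0.0419884   0.02395003]]
(225, 210, 23, 35) [0.4504 0.2298 0.0393] [451.  229.9] [46.8 95.9] 78.5
(278, 209, 19, 34) [0.4576 0.0817 0.0392] [458.   82.1] [45.8 96.1] 84.4
(192, 161, 19, 32) [0.6015 0.3408 0.0395] [601.9 342. ] [48.3 94.3] 89.2
(463, 81, 101, 81) [ 0.7756 -0.5975  0.0397] [ 778.2 -599.1] [281.5 203.6] 78.5
```

View pics/s11.png

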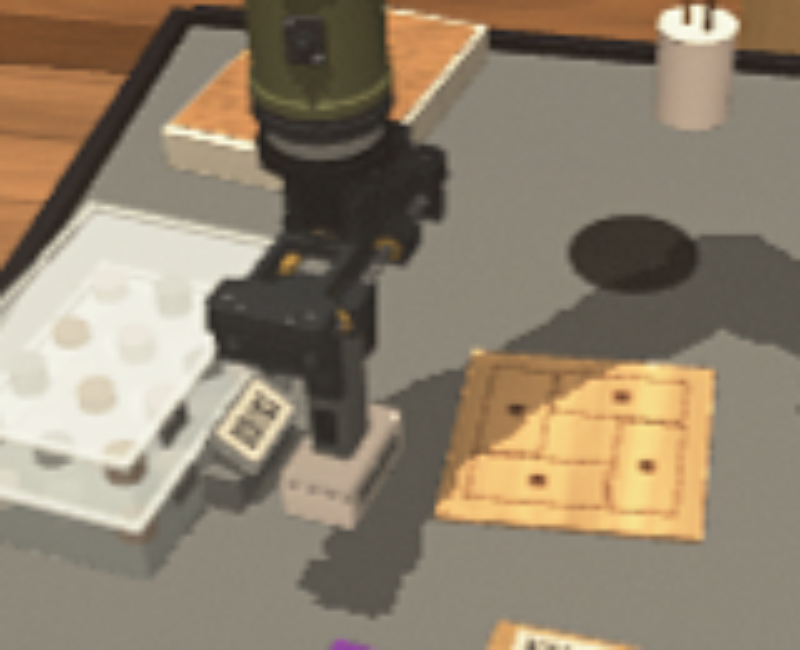

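View pics/t11.png

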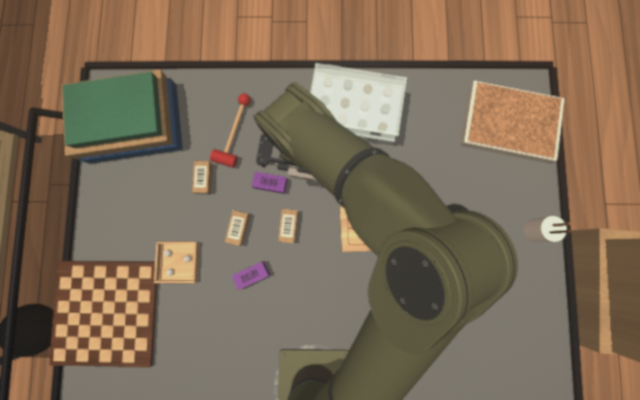

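Upright in the grip (h≈108 mm), and the packs haven't moved. Going to pack 1 at about (0.602, 0.341).

Emit:
arm_command([
  [0.03, 0, 0, 0, 0.1775],
  [0.03, 0, 0, 0, 0.1775],
  [0.03, 0, 0, 0, 0.1775],
  [0.03, 0, 0, 0, 0.1775],
  [0.03, 0, 0, 0, 0.1775],
  [0.03, 0, 0, 0, 0.1775],
  [0.03, 0, 0, 0, 0.1775],
  [0.03, 0, 0, 0, 0.1775],
  [0.03, 0, 0, -0.05, 0],
  [0.03, 0, 0, -0.05, 0],
  [0.03, 0, 0, -0.05, 0],
  [0.03, 0, 0, -0.05, 0],
])

```text
clock: 21.8
tool_pos: [0.5997, 0.2298, 0.2059]
eef_rot: [-0.501, -0.498, 0.504, -0.497]
contact_force: [0.4, -0.2, -1.6]
opening: 0.383
```

Emit:
arm_command([
  [0.03, 0, 0, -0.04, 0],
  [0.03, 0, 0, -0.04, 0],
  [0.03, 0, 0, -0.02, 0],
  [0.03, 0.012, 0, -0.008, 0],
  [0.03, 0.01, 0, 0, 0],
  [0.03, 0, 0, 0, 0],
  [0.03, 0, 0, 0, 0],
])

```text
clock: 22.68
tool_pos: [0.6025, 0.3359, 0.1866]
eef_rot: [-0.503, -0.497, 0.503, -0.497]
contact_force: [0.2, 1.2, -2.5]
opening: 0.383
```

```bash
cat > chk.py <<'E'
from scan import *
import sys
x,y,yaw=map(float,sys.argv[1:4])
go([x,y,.189],yaw)
s,M,G,L,X,p,d=sc('x')
u=project('side',[[x,y,.07]])[0].astype(int);a,b=max(0,u[1]-60),max(0,u[0]-70)
cv2.imwrite(f"pics/{sys.argv[4]}.png",cv2.resize(p[a:a+120,b:b+140],None,fx=5,fy=5)[:,:,::-1])
k=(abs(L[:,1])<.05)&(abs(L[:,2])<.03)&(L[:,0]<.115);L=L[k];c,v,k=plane(L);print(c.round(4),v.round(3),k.sum(),len(k));print(np.percentile(L[k],[2,98],axis=0).round(4))
X=cloud('side',d).reshape(-1,3);q=X[(np.abs(X[:,2]-.04)<.005)&(abs(X[:,0]-x)<.065)&(abs(X[:,1]-y)<.065)]
print('pack side',q.mean(0).round(4),*[np.round(a,1) for a in cv2.minAreaRect((q[:,:2]*1000).astype(np.float32))])
E
python3 chk.py .602 .341 -.012 s12
```

```text
t=22.68 pos [0.6025 0.3359 0.1866] yawY -0.012 q7 -0.87 q5 0.35 dxyz(mm) [-2.4 -0.5 -5.1] roll 0.000 or -3.141 F [ 0.2  1.2 -2.5] open 0.383
[ 0.0745 -0.0044 -0.0017] [-1.     0.003  0.023] 261 520
[[ 0.0726 -0.0406 -0.0192]
 [ 0.0768  0.0401  0.0255]]
pack side [0.602  0.3448 0.0396] [609.8 343.3] [ 48.7 111. ] 88.5
```

View pics/s12.png

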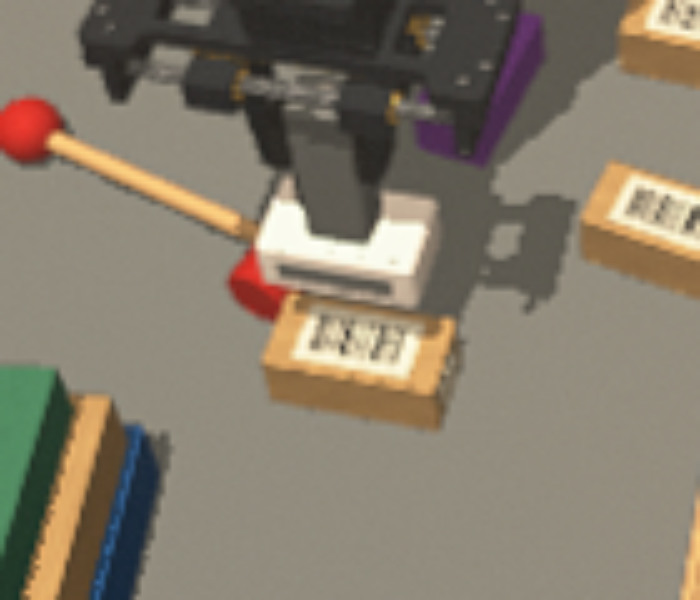

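The head is over pack 1 but about 8 mm toward the robot's right of its label (crop (355,340)). I shift 8 mm and hold.

Emit:
arm_command([
  [0.03, -0.002, 0, -0.008, 0],
  [0.03, 0, 0, 0, 0],
  [0.03, 0, 0, 0, 0],
  [0.03, 0, 0, 0, 0],
  [0.03, 0, 0, 0, 0],
  [0.03, 0, 0, 0, 0],
  [0.03, 0, 0, 0, 0],
  [0.03, 0, 0, 0, 0],
  [0.03, 0, 0, 0, 0],
  [0.03, 0, 0, 0, 0],
  [0.03, 0, 0, 0, 0],
  [0.03, 0, 0, 0, 0],
])

```text
clock: 24.22
tool_pos: [0.6019, 0.3454, 0.1886]
eef_rot: [-0.502, -0.497, 0.503, -0.498]
contact_force: [0.7, -0.3, -1.0]
opening: 0.381
```

Emit:
arm_command([
  [0.03, 0, 0, 0, 0],
  [0.03, 0, 0, 0, 0],
  [0.03, 0, 0, 0, 0],
  [0.03, 0, 0, 0, 0],
  [0.03, 0, 0, 0, 0],
  [0.03, 0, 0, 0, 0],
  [0.03, 0, 0, 0, 0],
  [0.03, 0, 0, 0, 0],
])

```text
clock: 25.22
tool_pos: [0.6019, 0.3454, 0.1886]
eef_rot: [-0.502, -0.497, 0.502, -0.498]
contact_force: [0.4, -0.1, -1.2]
opening: 0.383
```

```bash
python3 chk.py .602 .341 -.012 s13
python3 - <<'E'
from h import *
go([.4516,.2338,.189],-.205)
E
```

```text
t=25.23 pos [0.6019 0.3454 0.1886] yawY -0.010 q7 -0.87 q5 0.35 dxyz(mm) [-0.4  0.1  4.4] roll 0.002 or -3.140 F [ 0.4 -0.1 -1.2] open 0.383
[ 0.0743 -0.0046 -0.0019] [ 1.     0.007 -0.004] 286 534
[[ 0.0724 -0.0411 -0.0196]
 [ 0.0762  0.0394  0.0248]]
pack side [0.6005 0.3473 0.0396] [602.6 345.3] [96.7 47. ] 0.4
t=25.27 pos [0.6019 0.3454 0.1886] yawY -0.010 q7 -0.87 q5 0.35 dxyz(mm) [  -0.4 -149.2  113.1] roll 0.195 or -2.947 F [ 0.   0.6 -2.5] open 0.378
```

View pics/s13.png

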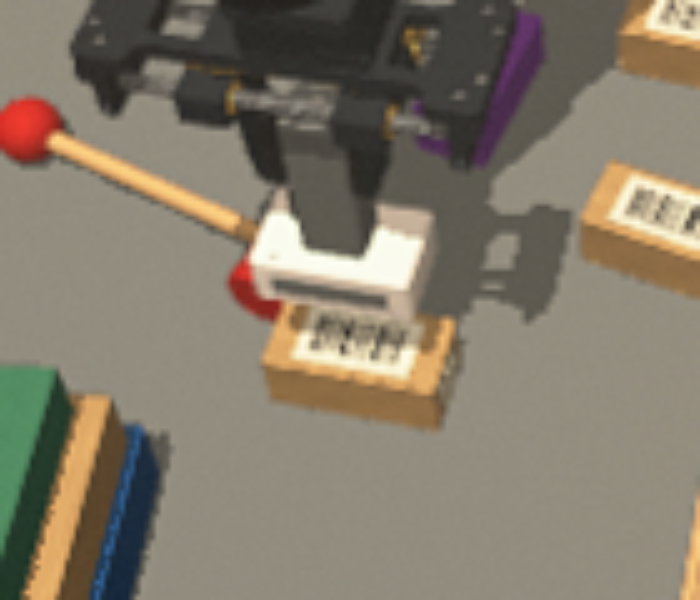

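Aligned and held. Next is pack 2.

Emit:
arm_command([
  [0.03, 0, -0.037, 0.028, 0],
  [0.03, 0, -0.037, 0.028, 0],
  [0.03, 0, -0.037, 0.028, 0],
  [0.03, 0, -0.038, 0.029, 0],
  [0.03, 0, 0, 0, 0.1],
  [0.03, 0, 0, 0, 0.095],
  [0.03, 0, 0, 0, 0],
  [0.03, 0, 0, 0, 0],
])

```text
clock: 26.28
tool_pos: [0.452, 0.2341, 0.1887]
eef_rot: [0.548, 0.447, -0.548, 0.447]
contact_force: [0.7, 0.6, -1.2]
opening: 0.383
```

```bash
python3 chk.py .4516 .231 -.205 s14
```

```text
t=26.27 pos [0.452  0.2341 0.1887] yawY -0.203 q7 -1.11 q5 0.34 dxyz(mm) [-0.3  0.3  3.1] roll 0.002 or -3.140 F [ 0.7  0.6 -1.2] open 0.383
[ 0.0744 -0.004  -0.0032] [-1.    -0.02   0.011] 226 441
[[ 0.0722 -0.0381 -0.0207]
 [ 0.077   0.0391  0.0232]]
pack side [0.4519 0.2339 0.0394] [452.9 232.8] [47.3 94.1] 78.2
```

View pics/s14.png

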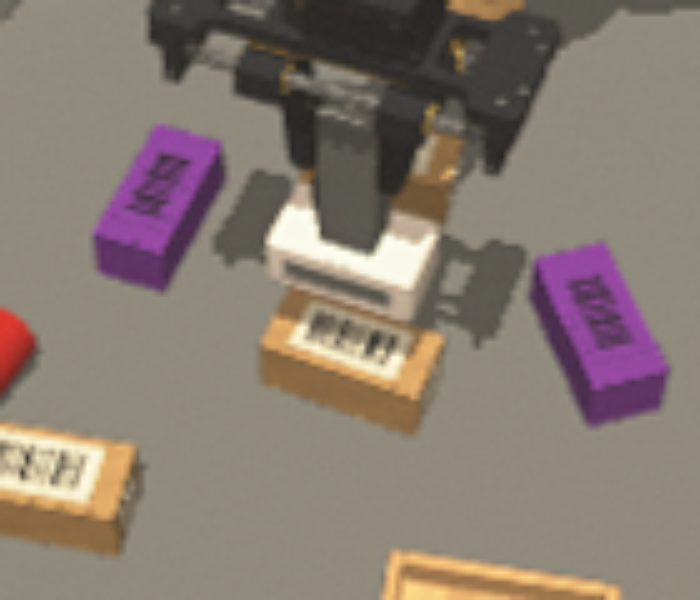

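The head (crop (355,260)) is over pack 2 and aligned with it, so I hold here.

Emit:
arm_command([
  [0.03, 0, 0, 0, 0],
  [0.03, 0, 0, 0, 0],
  [0.03, 0, 0, 0, 0],
  [0.03, 0, 0, 0, 0],
  [0.03, 0, 0, 0, 0],
  [0.03, 0, 0, 0, 0],
  [0.03, 0, 0, 0, 0],
  [0.03, 0, 0, 0, 0],
  [0.03, 0, 0, 0, 0],
  [0.03, 0, 0, 0, 0],
  [0.03, 0, 0, 0, 0],
  [0.03, 0, 0, 0, 0],
])

```text
clock: 27.82
tool_pos: [0.4518, 0.2339, 0.1886]
eef_rot: [-0.549, -0.446, 0.549, -0.446]
contact_force: [0.2, -0.1, -1.6]
opening: 0.381
```

Emit:
arm_command([
  [0.03, 0, 0, 0, 0],
  [0.03, 0, 0, 0, 0],
  [0.03, 0, 0, 0, 0],
  [0.03, 0, 0, 0, 0],
  [0.03, 0, 0, 0, 0],
  [0.03, 0, 0, 0, 0],
])

```text
clock: 28.58
tool_pos: [0.4518, 0.2339, 0.1886]
eef_rot: [-0.549, -0.446, 0.549, -0.446]
contact_force: [0.6, 0.8, -2.6]
opening: 0.378
```

Run:
```python
from h import *
go([.459,.0845,.189],-.1)
p,d=r.snapshot('top');X=cloud('top',d).reshape(-1,3)
for c in [(.602,.343),(.452,.231),(.459,.082)]:
    q=X[(np.abs(X[:,2]-.04)<.004)&(abs(X[:,0]-c[0])<.055)&(abs(X[:,1]-c[1])<.05)]
    print(len(q),*[np.round(a,1) for a in cv2.minAreaRect((q[:,:2]*1000).astype(np.float32))])
```

```text
t=28.57 pos [0.4518 0.2339 0.1886] yawY -0.205 q7 -1.11 q5 0.33 dxyz(mm) [ -0.4  37.5 144.8] roll -0.105 or 3.037 F [ 0.6  0.8 -2.6] open 0.378
385 [605.1 330.7] [ 68.6 101.6] 89.0
153 [450.9 227. ] [43.1 96.9] 81.3
496 [457.9  81.9] [45.8 95.6] 84.6
```

Emit:
arm_command([
  [0.03, 0, 0.0095, 0.036, 0],
  [0.03, 0, 0.0095, 0.036, 0],
  [0.03, 0, 0.0095, 0.036, 0],
  [0.03, 0, 0.009, 0.037, 0],
  [0.03, 0, 0, 0, -0.105],
  [0.03, 0, 0, 0, 0],
  [0.03, 0, 0, 0, 0],
])

```text
clock: 29.5
tool_pos: [0.4591, 0.085, 0.1887]
eef_rot: [0.525, 0.474, -0.524, 0.474]
contact_force: [-0.3, 0.5, -2.1]
opening: 0.381
```

```bash
python3 chk.py .459 .082 -.1 s15
```

```text
t=29.50 pos [0.4591 0.085  0.1887] yawY -0.101 q7 -0.81 q5 0.41 dxyz(mm) [-0.3  0.2  3. ] roll -0.001 or 3.141 F [-0.3  0.5 -2.1] open 0.381
[ 0.0743 -0.0028 -0.0036] [1.    0.011 0.02 ] 164 358
[[ 0.0722 -0.0369 -0.0208]
 [ 0.0766  0.0388  0.0221]]
pack side [0.459  0.0835 0.0394] [459.6  81.8] [49.7 93. ] 84.1
```

View pics/s15.png

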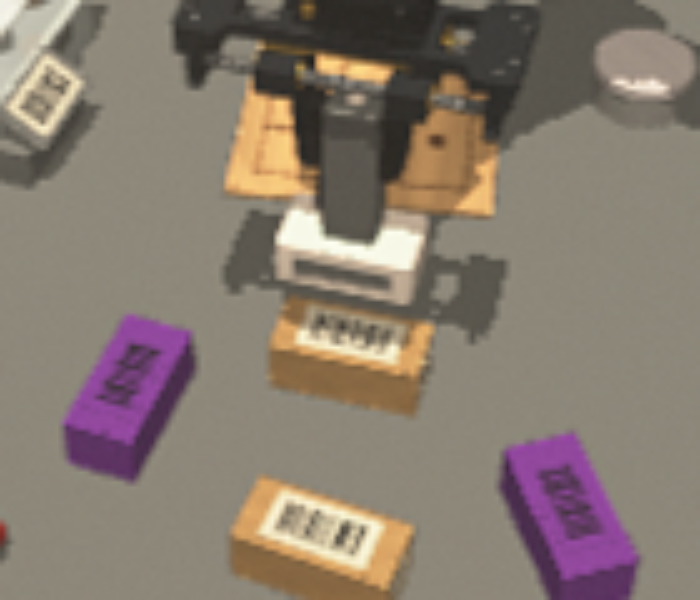

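The head is over pack 3 and aligned; holding.

Emit:
arm_command([
  [0.03, 0, 0, 0, 0],
  [0.03, 0, 0, 0, 0],
  [0.03, 0, 0, 0, 0],
  [0.03, 0, 0, 0, 0],
  [0.03, 0, 0, 0, 0],
  [0.03, 0, 0, 0, 0],
  [0.03, 0, 0, 0, 0],
  [0.03, 0, 0, 0, 0],
  [0.03, 0, 0, 0, 0],
  [0.03, 0, 0, 0, 0],
  [0.03, 0, 0, 0, 0],
  [0.03, 0, 0, 0, 0],
])

```text
clock: 31.05
tool_pos: [0.459, 0.0843, 0.1886]
eef_rot: [-0.524, -0.474, 0.524, -0.474]
contact_force: [-1.0, -0.6, -2.1]
opening: 0.385
```

Emit:
arm_command([
  [0.03, 0, 0, 0, 0],
  [0.03, 0, 0, 0, 0],
  [0.03, 0, 0, 0, 0],
  [0.03, 0, 0, 0, 0],
  [0.03, 0, 0, 0, 0],
  [0.03, 0, 0, 0, 0],
])

```text
clock: 31.8
tool_pos: [0.459, 0.0843, 0.1886]
eef_rot: [0.524, 0.474, -0.524, 0.474]
contact_force: [0.0, -0.0, -2.1]
opening: 0.384
```

Run:
```python
from h import *
go([.4735,-.4125,.189],.1)
p,d=r.snapshot('top');cv2.imwrite("pics/t16.png",cv2.resize(p[190:260,420:500],None,fx=8,fy=8)[:,:,::-1])
hsv=cv2.cvtColor(p,cv2.COLOR_RGB2HSV);m=np.zeros((400,640),bool);m[195:255,425:490]=hsv[195:255,425:490,2]<60
for cc in blobs(m,100):
    Q=onplane('top',cc.reshape(-1,2),.004)[:,:2]*1000
    print(cv2.boundingRect(cc),cv2.minEnclosingCircle(Q.astype(np.float32)),cv2.fitEllipse(Q.astype(np.float32)))
p,d=r.snapshot('side');hsv=cv2.cvtColor(p,cv2.COLOR_RGB2HSV);m=np.zeros((400,640),bool);m[135:165,320:375]=hsv[135:165,320:375,2]<70
for cc in blobs(m,50):
    Q=onplane('side',cc.reshape(-1,2),.004)[:,:2]*1000
    print(cv2.boundingRect(cc),cv2.minEnclosingCircle(Q.astype(np.float32)))
```

```text
t=31.80 pos [0.459  0.0843 0.1886] yawY -0.100 q7 -0.81 q5 0.41 dxyz(mm) [-4.000e-01  6.400e+01  4.929e+02] roll -0.200 or 2.942 F [ 0.  -0.  -2.1] open 0.384
(439, 205, 33, 34) ((473.0077819824219, -418.910888671875), 49.744842529296875) ((472.6025085449219, -418.3312683105469), (95.61320495605469, 96.31195068359375), 54.05668258666992)
(320, 143, 39, 22) ((517.1929931640625, -388.75830078125), 99.10443878173828)
```

View pics/t16.png

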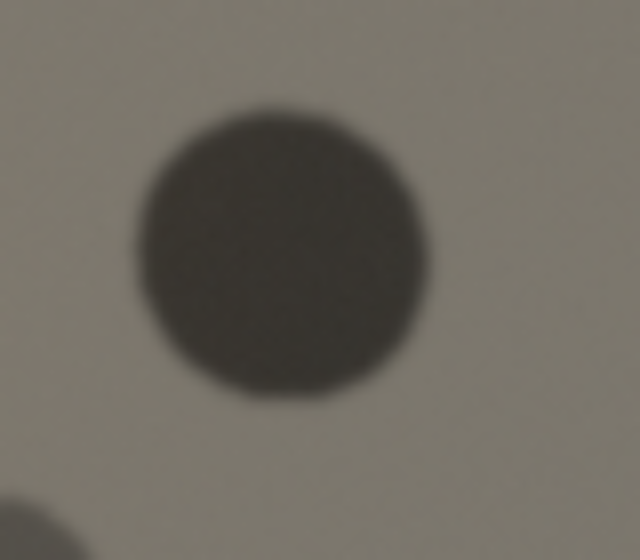

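The mat centre is at about (0.474, -0.418). I carry the scanner there and set it down.

Emit:
arm_command([
  [0.03, 0, 0.0072, 0.055, 0],
  [0.03, 0, 0.0072, 0.055, 0],
  [0.03, 0, 0.0072, 0.055, 0],
  [0.03, 0, 0.0072, 0.055, 0],
  [0.03, 0, 0.0072, 0.055, 0],
  [0.03, 0, 0.0072, 0.055, 0],
  [0.03, 0, 0.0072, 0.055, 0],
  [0.03, 0, 0.0072, 0.055, 0],
  [0.03, 0, 0.0072, 0.055, 0],
  [0.03, 0, 0, 0, 0],
  [0.03, 0, 0, 0, 0],
])

```text
clock: 33.28
tool_pos: [0.4739, -0.4137, 0.1882]
eef_rot: [0.525, 0.475, -0.524, 0.474]
contact_force: [-0.6, 1.2, -1.9]
opening: 0.381
```

Run:
```python
from h import *
go([.474,-.415,.093],-.1)
```

```text
t=33.27 pos [ 0.4739 -0.4137  0.1882] yawY -0.100 q7 0.15 q5 0.45 dxyz(mm) [95.2  0.3  1.5] roll 0.000 or -3.141 F [-0.6  1.2 -1.9] open 0.381
```

Emit:
arm_command([
  [0.03, 0.03, 0, 0.001, 0],
  [0.03, 0.03, 0, 0, 0],
  [0.03, 0.02, 0, 0, 0],
  [0.03, 0.01, 0, 0, 0],
  [0.03, 0.002, 0, 0, 0],
  [0.03, 0.002, 0, 0, 0],
  [0.03, 0, 0, 0, 0],
  [0.03, 0, 0, 0, 0],
], force=8)

```text
clock: 34.28
tool_pos: [0.4742, -0.416, 0.0952]
eef_rot: [0.524, 0.474, -0.524, 0.475]
contact_force: [-0.0, 0.3, -2.4]
opening: 0.386
```

```bash
python3 chk.py .474 -.415 -.1 s17
```

```text
t=34.27 pos [ 0.4742 -0.416   0.0952] yawY -0.100 q7 0.08 q5 0.53 dxyz(mm) [-93.8  -0.3  -0.9] roll -0.000 or 3.141 F [-0.   0.3 -2.4] open 0.386
[ 0.074   0.0002 -0.0039] [-1.    -0.002 -0.003] 72 154
[[ 0.0722 -0.0361 -0.025 ]
 [ 0.0758  0.0432  0.0219]]
pack side [ 0.4773 -0.411   0.0397] [ 478.6 -414. ] [50.1 83.2] 85.2
```

View pics/s17.png

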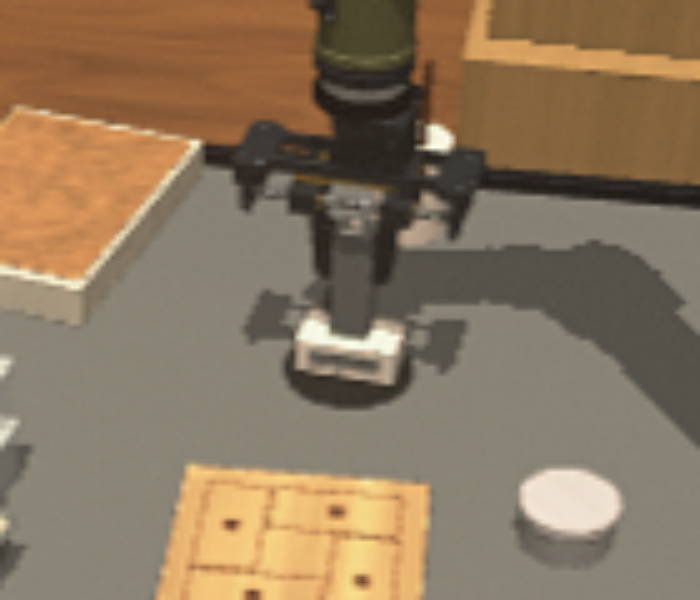

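The head at crop (352,345) is centred just above the mat. I lower until I feel contact.

Emit:
arm_command([
  [0.03, 0.0015, 0, 0, 0],
  [0.03, 0.0015, 0, 0, 0],
  [0.03, 0, 0, 0, 0],
  [0.03, 0, 0, 0, 0],
], force=4)

```text
clock: 34.83
tool_pos: [0.4741, -0.4154, 0.0921]
eef_rot: [0.524, 0.474, -0.524, 0.474]
contact_force: [-2.0, 2.0, 5.2]
opening: 0.389
```

Contact felt (+5 N). I release slowly, then lift straight up.

Emit:
arm_command([
  [0.04, 0, 0, 0, 0],
  [0.05, 0, 0, 0, 0],
  [0.06, 0, 0, 0, 0],
  [0.075, 0, 0, 0, 0],
  [0.075, 0, 0, 0, 0],
  [0.075, -0.03, 0, 0, 0],
  [0.075, -0.05, 0, 0, 0],
  [0.075, -0.05, 0, 0, 0],
  [0.075, 0, 0, 0, 0],
])

```text
clock: 35.95
tool_pos: [0.4766, -0.4169, 0.226]
eef_rot: [0.525, 0.471, -0.524, 0.477]
contact_force: [0.0, -0.1, -1.2]
opening: 0.852
```

Run:
```python
from scan import *
go([.6,.34,.22],0)
p,d=r.snapshot('side');X=cloud('side',d).reshape(-1,3)
cv2.imwrite("pics/s18.png",cv2.resize(p[60:180,270:430],None,fx=5,fy=5)[:,:,::-1])
for lo,hi in [(.03,.045),(.06,.1),(.125,.145)]:
    q=X[(X[:,2]>lo)&(X[:,2]<hi)&(abs(X[:,0]-.475)<.06)&(abs(X[:,1]+.415)<.06)]
    print('side',lo,len(q),q[:,2].mean().round(4),*[np.round(v,1) for v in cv2.minAreaRect((q[:,:2]*1000).astype(np.float32))])
```

```text
t=35.95 pos [ 0.4766 -0.4169  0.226 ] yawY -0.100 q7 0.17 q5 0.43 dxyz(mm) [   3.2   47.  -765.4] roll -0.100 or 3.041 F [ 0.  -0.1 -1.2] open 0.852
side 0.03 124 0.0364 [ 477.3 -415.7] [51.4 81. ] 81.3
side 0.06 78 0.0795 [ 477.2 -411.1] [37.4 22.9] 9.5
side 0.125 46 0.1331 [ 476.8 -418.2] [31.8 33.7] 88.7
```

View pics/s18.png

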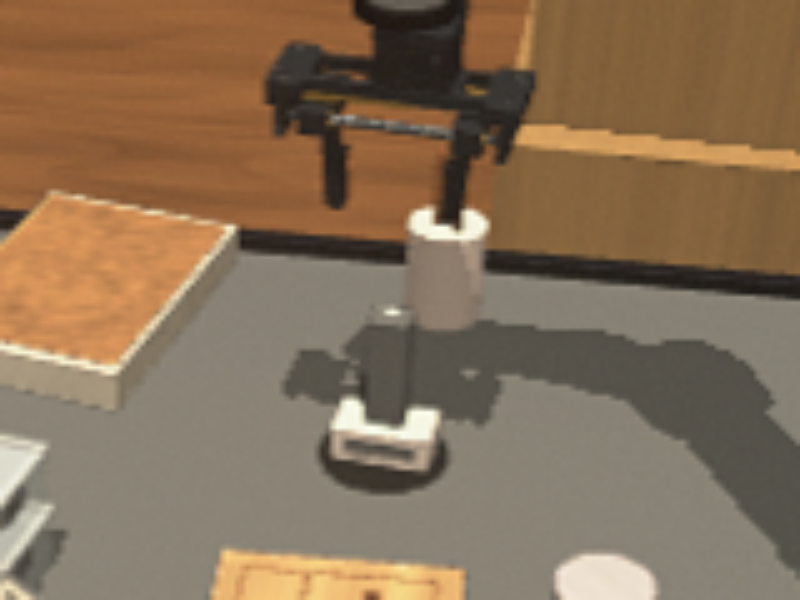

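The scanner stands upright near the mat centre, with the handle top at crop (390,315). I go over to the packs, re-checking their poses first.

Emit:
arm_command([
  [0.088, 0, 0, -0.06, 0],
  [0.088, 0, 0, -0.06, 0],
  [0.088, 0, 0, -0.06, 0],
  [0.088, 0, 0, -0.06, 0],
  [0.088, 0, 0, -0.06, 0],
  [0.088, 0, 0, -0.06, 0],
  [0.088, 0, 0, -0.06, 0],
  [0.088, 0, 0, -0.05, 0],
  [0.088, 0, 0, 0, 0],
  [0.088, 0, 0, 0, 0],
])

```text
clock: 37.25
tool_pos: [0.5199, 0.0508, 0.2204]
eef_rot: [-0.523, -0.475, 0.526, -0.474]
contact_force: [0.6, -0.0, 0.3]
opening: 0.998
```

```bash
cat > pk.py <<'E'
from h import *
def find():
    for n in ('top','side'):
        p,d=r.snapshot(n);cv2.imwrite(f"pics/now_{n}.png",p[:,:,::-1])
        X=cloud(n,d);hsv=cv2.cvtColor(p,cv2.COLOR_RGB2HSV)
        m=(abs(X[...,2]-.04)<.012)&(hsv[...,0]<30)&(hsv[...,0]>5)&(X[...,0]>.3)&(X[...,0]<.75)&(abs(X[...,1])<.42)
        for c in blobs(m,120):
            mm=np.zeros(m.shape,np.uint8);cv2.drawContours(mm,[c],-1,1,-1);q=X[(mm>0)&(abs(X[...,2]-.042)<.0075)]
            (x,y),(w,h),a=cv2.minAreaRect((q[:,:2]*1000).astype(np.float32))
            if w<h:w,h=h,w;a+=90
            a=(a+90)%180-90
            print(n,cv2.boundingRect(c),'c %.1f %.1f'%(x,y),'wh %.0f %.0f'%(w,h),'yaw %.3f'%np.radians(a),'z %.4f'%q[:,2].mean())
if __name__=='__main__':
    find();go([.4588,.082,.20],1.473)
E
python3 pk.py
```

```text
top (225, 210, 23, 36) c 451.4 230.2 wh 96 48 yaw -0.224 z 0.0394
top (192, 161, 19, 32) c 602.0 341.9 wh 95 48 yaw -0.012 z 0.0395
top (333, 133, 30, 17) c 699.0 -95.6 wh 86 20 yaw 1.448 z 0.0437
side (245, 286, 39, 23) c 602.6 343.6 wh 97 50 yaw 0.016 z 0.0393
side (308, 260, 36, 25) c 452.2 231.7 wh 94 50 yaw -0.209 z 0.0395
side (316, 224, 32, 19) c 459.3 80.7 wh 93 50 yaw -0.110 z 0.0396
side (249, 178, 32, 30) c 720.0 -60.5 wh 165 41 yaw 1.038 z 0.0426
t=37.35 pos [0.5203 0.0498 0.2208] yawY -0.103 q7 -0.68 q5 0.39 dxyz(mm) [ 20.8 -64.5 -25.8] roll 1.566 or -1.576 F [-0.8  0.2 -0.6] open 1.001
```

View pics/now_side.png

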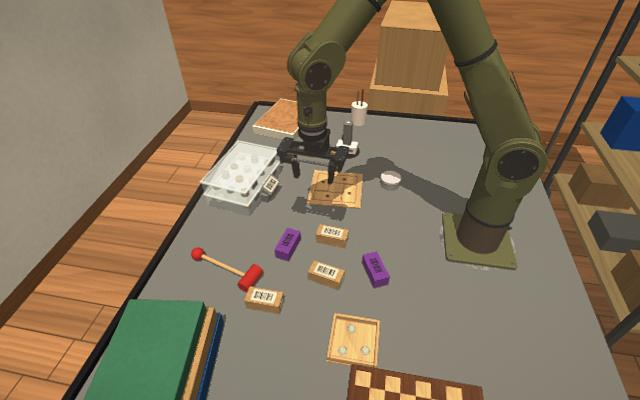

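The packs are unmoved, at side pixels (332,234), (326,273) and (265,298). Pack 3 goes first, to outline D (0.507, -0.118).

Emit:
arm_command([
  [0.088, 0.01, -0.032, -0.013, 0],
  [0.088, 0.01, -0.032, -0.013, 0],
  [0.088, 0, 0, 0, -0.175],
  [0.088, 0, 0, 0, -0.175],
  [0.088, 0, 0, 0, -0.175],
  [0.088, 0, 0, 0, -0.175],
  [0.088, 0, 0, 0, -0.175],
  [0.088, 0, 0, 0, -0.175],
  [0.088, 0, 0, 0, -0.175],
  [0.088, 0, 0, 0, -0.175],
  [0.088, 0, 0, 0, -0.175],
  [0.088, 0, 0, 0, 0],
])

```text
clock: 38.85
tool_pos: [0.4598, 0.0825, 0.2012]
eef_rot: [0.035, 0.707, -0.036, 0.706]
contact_force: [0.3, 0.3, -0.4]
opening: 0.995
```

Emit:
arm_command([
  [0.088, 0.05, 0, 0, 0],
  [0.088, 0.04, 0, 0, 0],
  [0.088, 0, 0, 0, 0],
  [0.088, 0, 0, 0, 0],
])

```text
clock: 39.35
tool_pos: [0.4604, 0.0843, 0.1126]
eef_rot: [0.035, 0.706, -0.034, 0.707]
contact_force: [0.4, -0.2, -0.1]
opening: 0.999
```

Run:
```python
from h import *
go([.4588,.0818,.010],1.470)
```

```text
t=39.35 pos [0.4604 0.0843 0.1126] yawY 1.473 q7 0.17 q5 1.01 dxyz(mm) [102.6  -2.7  -1.4] roll 0.003 or -3.138 F [ 0.4 -0.2 -0.1] open 0.999
```

Emit:
arm_command([
  [0.088, 0.04, -0.003, -0.001, 0],
  [0.088, 0.04, 0, 0, 0],
  [0.088, 0.022, 0, 0, 0],
  [0.088, 0, 0, 0, 0],
  [0.04, 0, 0, 0, 0],
  [0.04, 0, 0, 0, 0],
  [0.04, 0, 0, 0, 0],
  [0.04, 0, 0, 0, 0],
  [0.04, 0, 0, 0, 0],
], force=20)

```text
clock: 40.48
tool_pos: [0.4587, 0.0811, 0.0098]
eef_rot: [0.034, 0.706, -0.034, 0.706]
contact_force: [-1.1, -0.7, 4.1]
opening: 0.52
```

Emit:
arm_command([
  [0.04, -0.02, 0, 0, 0],
  [0.04, -0.04, 0, 0, 0],
  [0.04, -0.04, 0, 0, 0],
  [0.04, 0, 0, 0, -0.15],
  [0.04, 0, 0, 0, 0],
  [0.04, 0, 0, 0, 0],
])

```text
clock: 41.22
tool_pos: [0.4581, 0.0811, 0.1091]
eef_rot: [-0.018, 0.707, 0.018, 0.706]
contact_force: [-0.5, -0.2, -1.1]
opening: 0.52
```

```bash
python3 - <<'E'
from h import *
go([.5068,-.1176,.022],1.617)
E
python3 chk.py .46 .08 1.6 s19 | tail -1
```

```text
t=41.23 pos [0.4581 0.0811 0.1091] yawY 1.623 q7 0.32 q5 1.01 dxyz(mm) [  87.1 -200.9   38.4] roll 0.006 or -3.136 F [-0.5 -0.2 -1.1] open 0.52
t=41.23 pos [0.4581 0.0811 0.1091] yawY 1.623 q7 0.32 q5 1.01 dxyz(mm) [-79.9  -1.2   1.7] roll 0.023 or -3.119 F [-0.5 -0.2 -1.1] open 0.52Traceback (most recent call last):
  File "chk.py", line 8, in <module>
    k=(abs(L[:,1])<.05)&(abs(L[:,2])<.03)&(L[:,0]<.115);L=L[k];c,v,k=plane(L);print(c.round(4),v.round(3),k.sum(),len(k));print(np.percentile(L[k],[2,98],axis=0).round(4))
                                                                     ~~~~~^^^
  File "scan.py", line 13, in plane
    a=P[rng.choice(len(P),3,replace=False)];v=np.cross(a[1]-a[0],a[2]-a[0]);l=np.linalg.norm(v)
        ~~~~~~~~~~^^^^^^^^^^^^^^^^^^^^^^^^
  File "numpy/random/_generator.pyx", line 864, in numpy.random._generator.Generator.choice
ValueError: a must be a positive integer unless no samples are taken
```

View pics/s19.png

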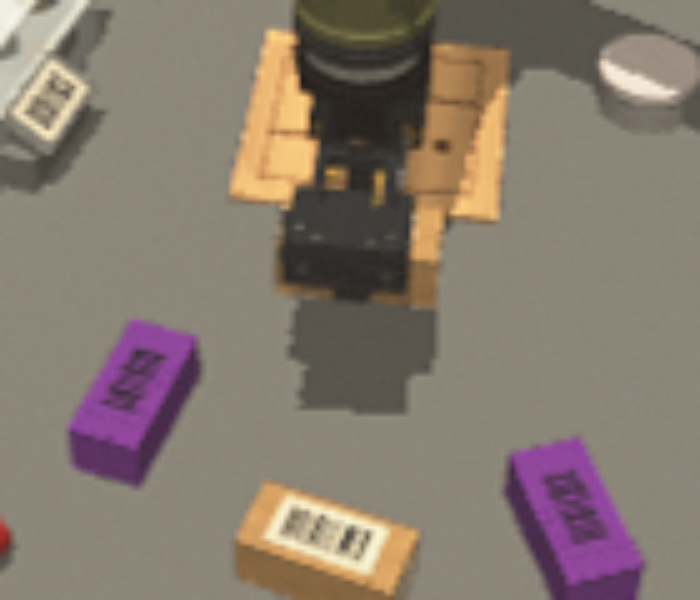

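The pack is held level at crop (360,270). Moving to outline D.

Emit:
arm_command([
  [0.04, 0, -0.05, 0.0095, 0],
  [0.04, 0, -0.05, 0.0095, 0],
  [0.04, 0, -0.05, 0.0095, 0],
  [0.04, 0, -0.051, 0.0095, 0],
  [0.04, 0.04, 0, 0, 0.006],
  [0.04, 0.03, 0, 0, 0],
  [0.04, 0, 0, 0, 0],
  [0.04, 0, 0, 0, 0],
])

```text
clock: 42.28
tool_pos: [0.5078, -0.1168, 0.0402]
eef_rot: [-0.017, 0.707, 0.017, 0.707]
contact_force: [-0.2, 0.3, -1.2]
opening: 0.523
```

Run:
```python
from h import *
go([.5068,-.1176,.019],1.617)
p,d=r.snapshot('side');cv2.imwrite("pics/s20.png",cv2.resize(p[140:240,280:400],None,fx=6,fy=6)[:,:,::-1])
```

```text
t=42.27 pos [ 0.5078 -0.1168  0.0402] yawY 1.619 q7 0.70 q5 1.10 dxyz(mm) [21.2 -0.8 -1. ] roll 0.002 or -3.139 F [-0.2  0.3 -1.2] open 0.523
```

View pics/s20.png

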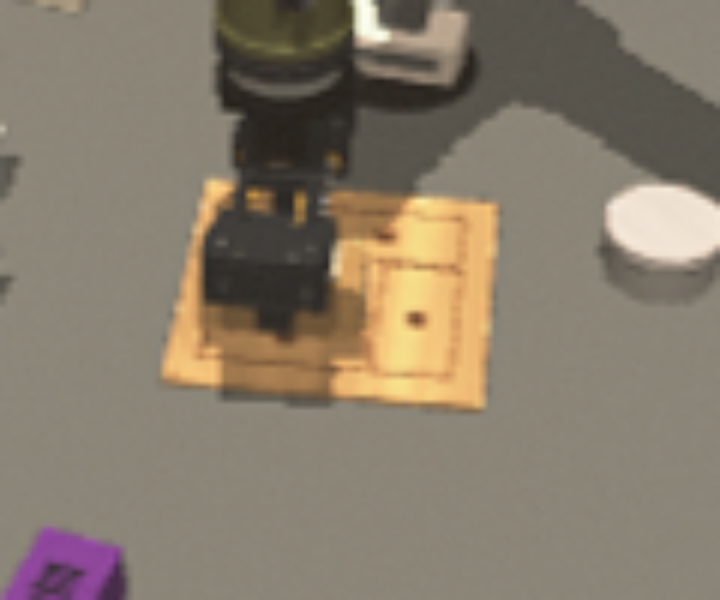

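The gripper hovers over outline D. I lower to contact, open to 65 mm and lift.

Emit:
arm_command([
  [0.04, 0.01, -0.001, -0.001, 0],
  [0.04, 0.008, 0, 0, 0],
  [0.04, 0.004, 0, 0, 0],
  [0.04, 0, 0, 0, 0],
  [0.05, 0, 0, 0, 0],
  [0.065, 0, 0, 0, 0],
  [0.065, 0, 0, 0, 0],
  [0.065, 0, 0, 0, 0],
  [0.065, -0.03, 0, 0, 0],
  [0.065, -0.05, 0, 0, 0],
  [0.065, -0.06, 0, 0, 0],
  [0.088, -0.03, 0, 0, 0],
])

```text
clock: 43.82
tool_pos: [0.5073, -0.1181, 0.1905]
eef_rot: [-0.017, 0.706, 0.017, 0.708]
contact_force: [0.9, 0.0, -0.3]
opening: 0.828
```

Run:
```python
from h import *
go([.4518,.231,.2],1.355)
```

```text
t=43.83 pos [ 0.5073 -0.1181  0.1905] yawY 1.619 q7 0.99 q5 0.76 dxyz(mm) [ -9.7 351.3 -38.6] roll 0.264 or -2.877 F [ 0.9  0.  -0.3] open 0.828
```

Emit:
arm_command([
  [0.088, 0, 0.05, -0.0055, 0],
  [0.088, 0, 0.05, -0.0055, 0],
  [0.088, 0, 0.05, -0.0055, 0],
  [0.088, 0, 0.05, -0.0055, 0],
  [0.088, 0, 0.05, -0.0055, 0],
  [0.088, 0, 0.05, -0.0055, 0],
  [0.088, 0, 0.051, -0.0055, 0],
  [0.088, 0, 0, 0, 0.132],
  [0.088, 0, 0, 0, 0.132],
  [0.088, 0, 0, 0, 0],
])

```text
clock: 45.08
tool_pos: [0.4509, 0.2304, 0.1877]
eef_rot: [0.075, 0.703, -0.076, 0.703]
contact_force: [-0.5, 0.3, -0.1]
opening: 0.997
```

Run:
```python
from pk import *
find();go([.4518,.231,.010],1.358)
p=cv2.imread("pics/now_side.png");cv2.imwrite("pics/s21.png",cv2.resize(p[140:300,240:440],None,fx=4,fy=4))
p=cv2.imread("pics/now_top.png");cv2.imwrite("pics/t21.png",cv2.resize(p[170:270,320:420],None,fx=6,fy=6))
```

```text
top (384, 273, 24, 9) c 311.5 -230.3 wh 66 23 yaw -1.567 z 0.0371
top (347, 193, 18, 34) c 505.1 -116.4 wh 96 46 yaw 0.045 z 0.0466
top (192, 161, 19, 32) c 601.8 341.1 wh 95 47 yaw -0.020 z 0.0396
top (333, 135, 30, 15) c 699.4 -92.6 wh 88 28 yaw 1.249 z 0.0437
side (245, 287, 39, 22) c 602.6 343.6 wh 97 48 yaw 0.005 z 0.0395
side (308, 260, 36, 25) c 452.5 231.6 wh 94 49 yaw -0.227 z 0.0396
side (249, 177, 32, 31) c 717.9 -61.1 wh 168 43 yaw 1.112 z 0.0432
t=45.17 pos [0.451  0.2302 0.1876] yawY 1.357 q7 0.09 q5 0.69 dxyz(mm) [177.6   1.1   0.6] roll -0.001 or 3.141 F [ 0.1 -0.4 -0.2] open 0.999
```

View pics/t21.png

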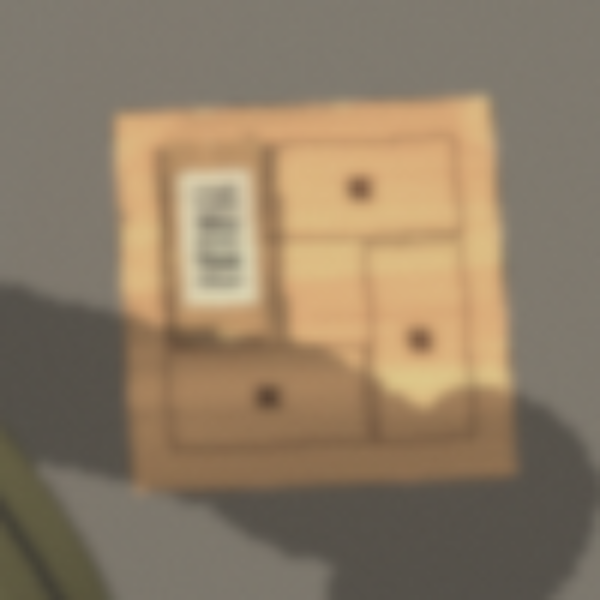

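View pics/s21.png

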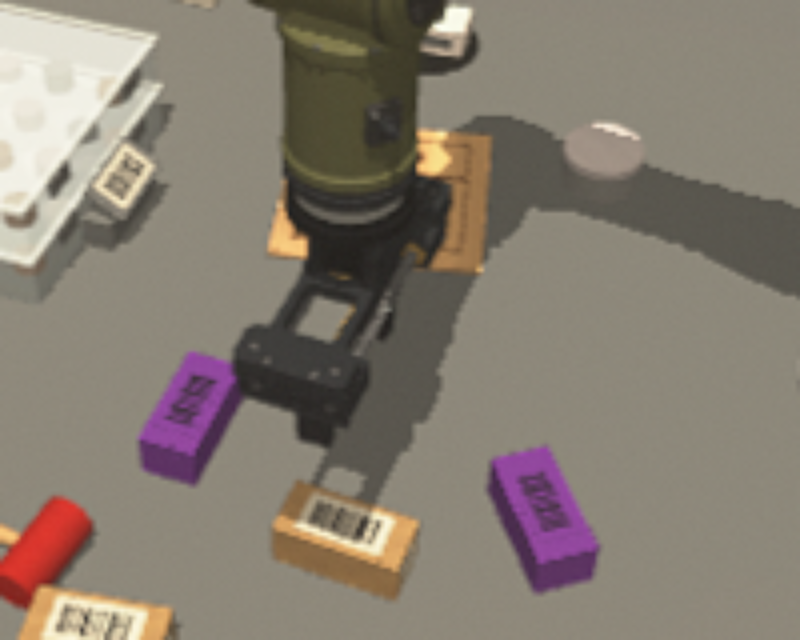

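Pack 3 lies squarely in outline D, 1–2 mm off its dot in the same view. Now pack 2.

Emit:
arm_command([
  [0.088, 0.05, 0.001, 0, 0],
  [0.088, 0.05, 0, 0, 0],
  [0.088, 0.05, 0, 0, 0],
  [0.088, 0.026, 0, 0, 0],
  [0.088, 0, 0, 0, 0],
  [0.04, 0, 0, 0, 0],
  [0.04, 0, 0, 0, 0],
  [0.04, 0, 0, 0, 0],
  [0.04, 0, 0, 0, 0],
  [0.04, 0, 0, 0, 0],
])

```text
clock: 46.42
tool_pos: [0.4515, 0.2313, 0.012]
eef_rot: [0.076, 0.703, -0.076, 0.703]
contact_force: [1.0, -0.5, 2.9]
opening: 0.52
```

Run:
```python
from h import *
go([.4518,.231,.010],1.358)
```

```text
t=46.42 pos [0.4515 0.2313 0.012 ] yawY 1.355 q7 -0.27 q5 1.09 dxyz(mm) [ 2.  -0.2  0.3] roll -0.003 or 3.138 F [ 1.  -0.5  2.9] open 0.52
```

Emit:
arm_command([
  [0.04, -0.03, 0, 0, 0],
  [0.04, -0.05, 0, 0, 0],
  [0.04, -0.05, 0, 0, 0],
  [0.04, 0, 0, 0, 0.164],
  [0.04, 0, 0, 0, 0.164],
  [0.04, 0, 0, 0, 0.164],
  [0.04, 0, 0, 0, 0.164],
  [0.04, 0, 0, 0, 0.164],
  [0.04, 0, 0, 0, 0.164],
  [0.04, 0, 0, 0, 0.164],
  [0.04, 0, 0, 0, 0.164],
  [0.04, 0, 0, 0, 0],
])

```text
clock: 47.92
tool_pos: [0.4509, 0.2312, 0.1415]
eef_rot: [0.488, 0.511, -0.489, 0.511]
contact_force: [0.1, -0.9, -1.1]
opening: 0.519
```

Run:
```python
from h import *
go([.5354,-.1934,.040],.046)
```

```text
t=47.92 pos [0.4509 0.2312 0.1415] yawY 0.045 q7 -0.95 q5 0.42 dxyz(mm) [101.8  65.3 427.9] roll -0.001 or 3.141 F [ 0.1 -0.9 -1.1] open 0.519
```

Emit:
arm_command([
  [0.04, 0, 0.0082, 0.0535, 0],
  [0.04, 0, 0.0082, 0.0535, 0],
  [0.04, 0, 0.0082, 0.0535, 0],
  [0.04, 0, 0.0082, 0.0535, 0],
  [0.04, 0, 0.0082, 0.0535, 0],
  [0.04, 0, 0.0082, 0.0535, 0],
  [0.04, 0, 0.0082, 0.0535, 0],
  [0.04, 0, 0.0082, 0.0535, 0],
  [0.04, 0.04, 0, 0, 0],
  [0.04, 0.02, 0, 0, 0],
  [0.04, 0, 0, 0, 0],
  [0.04, 0, 0, 0, 0],
])

```text
clock: 49.42
tool_pos: [0.5357, -0.1933, 0.0823]
eef_rot: [0.489, 0.511, -0.489, 0.511]
contact_force: [-0.1, 0.1, -0.6]
opening: 0.519
```

Run:
```python
from h import *
go([.5354,-.1934,.021],.046)
p,d=r.snapshot('side');cv2.imwrite("pics/s22.png",cv2.resize(p[120:230,280:400],None,fx=5,fy=5)[:,:,::-1])
```

```text
t=49.42 pos [ 0.5357 -0.1933  0.0823] yawY 0.045 q7 -0.24 q5 0.58 dxyz(mm) [61.3 -0.3  0.1] roll -0.001 or 3.140 F [-0.1  0.1 -0.6] open 0.519
```

View pics/s22.png

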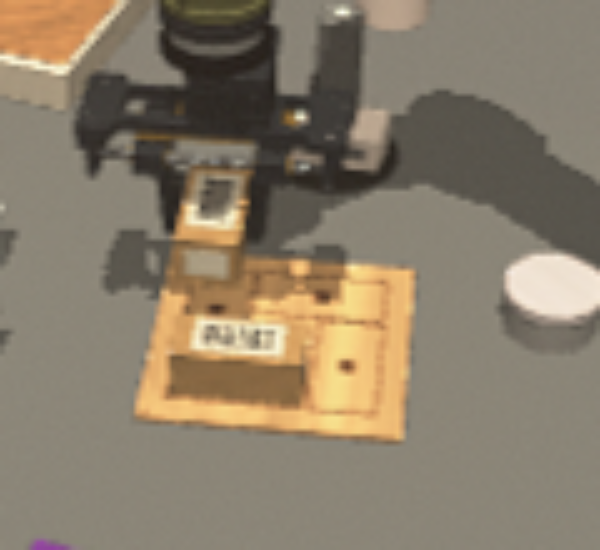

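Pack 2 is above outline A with its short end toward pack 3. Lowering.

Emit:
arm_command([
  [0.04, 0.025, 0, 0, 0],
  [0.04, 0.02, 0, 0, 0],
  [0.04, 0.01, 0, 0, 0],
  [0.04, 0.006, 0, 0, 0],
  [0.04, 0.003, 0, 0, 0],
  [0.04, 0, 0, 0, 0],
])

```text
clock: 50.22
tool_pos: [0.5357, -0.1934, 0.0199]
eef_rot: [0.489, 0.51, -0.489, 0.511]
contact_force: [-2.8, 0.4, 13.0]
opening: 0.52
```

Emit:
arm_command([
  [0.05, 0, 0, 0, 0],
  [0.065, 0, 0, 0, 0],
  [0.065, 0, 0, 0, 0],
  [0.065, 0, 0, 0, 0],
  [0.065, -0.03, 0, 0, 0],
  [0.065, -0.05, 0, 0, 0],
  [0.065, -0.06, 0, 0, 0],
  [0.088, -0.03, 0, 0, 0],
  [0.088, 0, 0, 0, 0],
])

```text
clock: 51.35
tool_pos: [0.5367, -0.1938, 0.1899]
eef_rot: [0.49, 0.509, -0.488, 0.512]
contact_force: [-0.3, -1.1, 0.1]
opening: 0.945
```

Run:
```python
from pk import *
find()
go([.602,.3425,.2],1.563)
```

```text
top (383, 273, 25, 9) c 311.5 -230.0 wh 66 23 yaw -1.569 z 0.0371
top (347, 191, 40, 36) c 508.0 -149.5 wh 114 97 yaw -1.503 z 0.0464
top (192, 161, 19, 32) c 601.8 342.0 wh 95 47 yaw -0.023 z 0.0395
top (333, 135, 30, 15) c 698.8 -94.5 wh 84 20 yaw 1.434 z 0.0443
side (245, 286, 39, 24) c 602.3 343.7 wh 96 48 yaw -0.020 z 0.0396
side (249, 178, 32, 30) c 718.1 -60.9 wh 163 41 yaw 1.208 z 0.0431
side (314, 166, 27, 32) c 511.9 -167.5 wh 155 92 yaw -1.480 z 0.0461
t=51.45 pos [ 0.5345 -0.1936  0.1869] yawY 0.043 q7 -0.14 q5 0.47 dxyz(mm) [ -13.2   90.3 -532.7] roll -1.520 or 1.621 F [ 0.1  0.9 -0.2] open 0.998
```

Emit:
arm_command([
  [0.088, 0, 0.009, -0.0533, 0],
  [0.088, 0, 0.009, -0.0533, 0],
  [0.088, 0, 0.009, -0.0533, 0],
  [0.088, 0, 0.009, -0.0533, 0],
  [0.088, 0, 0.009, -0.0533, 0],
  [0.088, 0, 0.009, -0.0533, 0],
  [0.088, 0, 0.009, -0.0533, 0],
  [0.088, 0, 0.009, -0.0533, 0],
  [0.088, 0, 0.009, -0.0533, 0],
  [0.088, 0, 0.009, -0.0533, 0],
  [0.088, 0, 0, 0, -0.169],
  [0.088, 0, 0, 0, -0.169],
])

```text
clock: 52.95
tool_pos: [0.6007, 0.3434, 0.1845]
eef_rot: [0.392, 0.588, -0.395, 0.587]
contact_force: [-0.3, -0.6, -0.3]
opening: 0.999
```

Emit:
arm_command([
  [0.088, 0, 0, 0, -0.169],
  [0.088, 0, 0, 0, -0.169],
  [0.088, 0, 0, 0, -0.169],
  [0.088, 0, 0, 0, -0.169],
  [0.088, 0, 0, 0, -0.169],
  [0.088, 0, 0, 0, -0.169],
  [0.088, 0, 0, 0, -0.168],
  [0.088, 0.04, 0, 0, 0],
  [0.088, 0.03, 0, 0, 0],
  [0.088, 0, 0, 0, 0],
  [0.088, 0, 0, 0, 0],
])

```text
clock: 54.32
tool_pos: [0.602, 0.3434, 0.1176]
eef_rot: [0.003, 0.707, -0.003, 0.707]
contact_force: [0.7, 0.2, -0.5]
opening: 0.995
```

Run:
```python
from pk import *
go([.602,.3425,.011],1.558)
find()
p=cv2.imread("pics/now_side.png");cv2.imwrite("pics/s23.png",cv2.resize(p[220:330,200:340],None,fx=5,fy=5))
p=cv2.imread("pics/now_top.png");cv2.imwrite("pics/t23.png",cv2.resize(p[170:270,320:420],None,fx=6,fy=6))
```

```text
t=54.33 pos [0.602  0.3434 0.1176] yawY 1.563 q7 0.40 q5 0.77 dxyz(mm) [106.6  -1.    0. ] roll 0.005 or -3.136 F [ 0.7  0.2 -0.5] open 0.995
top (383, 273, 25, 9) c 311.4 -228.8 wh 63 23 yaw -1.568 z 0.0371
top (347, 191, 51, 36) c 508.8 -167.0 wh 149 97 yaw -1.506 z 0.0465
top (333, 133, 30, 17) c 699.3 -94.6 wh 84 21 yaw 1.425 z 0.0439
side (245, 289, 39, 21) c 601.9 344.1 wh 97 47 yaw -0.002 z 0.0395
side (314, 166, 27, 31) c 511.2 -165.6 wh 154 91 yaw -1.484 z 0.0459
```

View pics/s23.png

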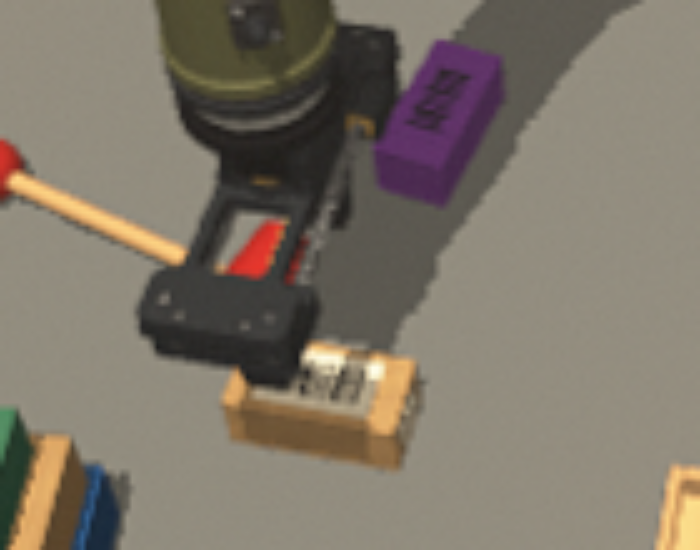

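View pics/t23.png

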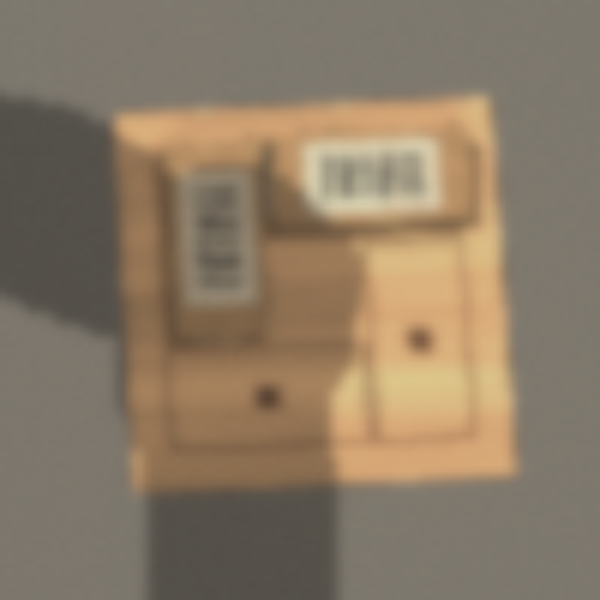

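Packs 3 and 2 sit cleanly in D and A. The fingers straddle pack 1 and are clear of the mallet, so I grasp it.

Emit:
arm_command([
  [0.088, 0.04, 0, 0, 0],
  [0.088, 0.04, 0, 0, 0],
  [0.088, 0.026, 0, 0, 0],
  [0.088, 0, 0, 0, 0],
  [0.04, 0, 0, 0, 0],
  [0.04, 0, 0, 0, 0],
  [0.04, 0, 0, 0, 0],
  [0.04, 0, 0, 0, 0],
  [0.04, 0, 0, 0, 0],
])

```text
clock: 55.55
tool_pos: [0.6024, 0.3429, 0.0119]
eef_rot: [0.003, 0.707, -0.003, 0.707]
contact_force: [0.2, -1.2, 1.9]
opening: 0.524
```

Emit:
arm_command([
  [0.04, -0.03, 0, 0, 0],
  [0.04, -0.05, 0, 0, 0],
  [0.04, -0.05, 0, 0, 0],
  [0.04, 0, 0, 0, -0.055],
  [0.04, 0, 0, 0, 0],
  [0.04, 0, 0, 0, 0],
])

```text
clock: 56.3
tool_pos: [0.6017, 0.3423, 0.1404]
eef_rot: [-0.017, 0.707, 0.016, 0.706]
contact_force: [-0.6, 0.2, -0.6]
opening: 0.52
```

Run:
```python
from h import *
go([.4596,-.2220,.080],1.617)
p,d=r.snapshot('side');cv2.imwrite("pics/s24.png",cv2.resize(p[190:330,200:340],None,fx=4,fy=4)[:,:,::-1])
```

```text
t=56.30 pos [0.6017 0.3423 0.1404] yawY 1.617 q7 0.46 q5 0.75 dxyz(mm) [  61.5 -556.9 -168.1] roll 0.000 or -3.141 F [-0.6  0.2 -0.6] open 0.52
```

View pics/s24.png

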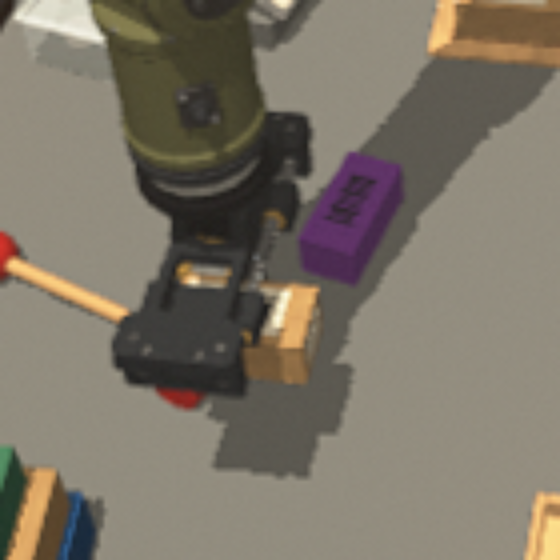

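Emit:
arm_command([
  [0.04, 0, -0.0506, -0.0153, 0],
  [0.04, 0, -0.0506, -0.0153, 0],
  [0.04, 0, -0.0506, -0.0153, 0],
  [0.04, 0, -0.0506, -0.0153, 0],
  [0.04, 0, -0.0506, -0.0153, 0],
  [0.04, 0, -0.0506, -0.0153, 0],
  [0.04, 0, -0.0506, -0.0153, 0],
  [0.04, 0, -0.0506, -0.0153, 0],
  [0.04, 0, -0.0506, -0.0153, 0],
  [0.04, 0, -0.0506, -0.0153, 0],
  [0.04, 0, -0.0506, -0.0153, 0],
  [0.04, 0, 0, 0, 0],
])

```text
clock: 57.85
tool_pos: [0.4577, -0.2264, 0.1403]
eef_rot: [-0.014, 0.708, 0.012, 0.706]
contact_force: [-0.8, 1.1, -1.9]
opening: 0.514
```

Emit:
arm_command([
  [0.04, 0.03, 0, 0, 0],
  [0.04, 0.03, 0, 0, 0],
  [0.04, 0, 0, 0, 0],
  [0.04, 0, 0, 0, 0],
])

```text
clock: 58.35
tool_pos: [0.4611, -0.2202, 0.0823]
eef_rot: [-0.017, 0.707, 0.017, 0.707]
contact_force: [0.3, 0.7, -0.3]
opening: 0.521
```

Run:
```python
from h import *
go([.4596,-.2220,.020],1.617)
p,d=r.snapshot('side');cv2.imwrite("pics/s25.png",cv2.resize(p[110:230,280:420],None,fx=5,fy=5)[:,:,::-1])
```

```text
t=58.35 pos [ 0.4611 -0.2202  0.0823] yawY 1.619 q7 0.97 q5 1.04 dxyz(mm) [62.3 -1.8 -1.7] roll 0.002 or -3.140 F [ 0.3  0.7 -0.3] open 0.521
```

View pics/s25.png

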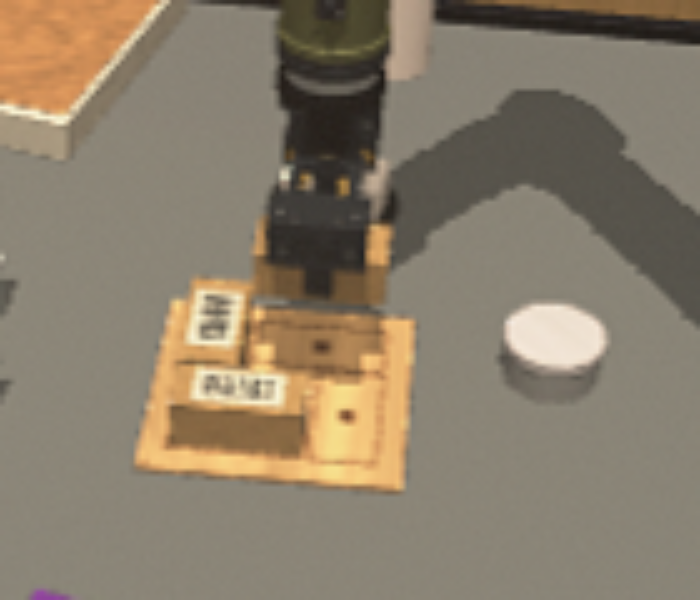

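Pack 1 is over outline B and clear of its neighbours. Lowering with a 2 mm correction.

Emit:
arm_command([
  [0.04, 0.025, -0.002, -0.002, 0],
  [0.04, 0.02, 0, 0, 0],
  [0.04, 0.01, 0, 0, 0],
  [0.04, 0.005, 0, 0, 0],
  [0.04, 0.0025, 0, 0, 0],
  [0.04, 0, 0, 0, 0],
])

```text
clock: 59.15
tool_pos: [0.459, -0.2231, 0.0198]
eef_rot: [-0.017, 0.706, 0.017, 0.707]
contact_force: [-0.4, -0.1, 0.9]
opening: 0.516
```

Emit:
arm_command([
  [0.05, 0, 0, 0, 0],
  [0.065, 0, 0, 0, 0],
  [0.065, 0, 0, 0, 0],
  [0.065, 0, 0, 0, 0],
  [0.065, -0.03, 0, 0, 0],
  [0.065, -0.05, 0, 0, 0],
  [0.065, -0.06, 0, 0, 0],
  [0.088, -0.06, 0, 0, 0],
  [0.088, 0, 0.05, 0, 0],
  [0.088, 0, 0.06, 0, 0],
  [0.088, 0, 0.06, 0, 0],
  [0.088, 0, 0.06, 0, 0],
])

```text
clock: 60.65
tool_pos: [0.4473, 0.0083, 0.2192]
eef_rot: [-0.017, 0.707, 0.016, 0.707]
contact_force: [1.0, 0.3, -0.4]
opening: 0.999
```

Emit:
arm_command([
  [0.088, 0, 0.06, 0, 0],
  [0.088, 0, 0.06, 0, 0],
  [0.088, 0, 0.05, 0, 0],
  [0.088, 0, 0.05, 0, 0],
  [0.088, 0, 0, 0, 0],
  [0.088, 0, 0, 0, 0],
])

```text
clock: 61.4
tool_pos: [0.437, 0.2255, 0.2188]
eef_rot: [-0.017, 0.707, 0.016, 0.707]
contact_force: [0.9, -0.4, -0.0]
opening: 0.999
```

```bash
cat > fin.py <<'E'
from h import *
go([.5,0,.2])
c0=np.array([.4832,-.1698]);dl=.046
for n in ('top','side'):
    p,d=r.snapshot(n);cv2.imwrite(f"pics/f_{n}.png",p[:,:,::-1]);X=cloud(n,d);hsv=cv2.cvtColor(p,cv2.COLOR_RGB2HSV)
    u=project(n,[[.483,-.17,.04]])[0].astype(int);cv2.imwrite(f"pics/fc_{n}.png",cv2.resize(p[u[1]-50:u[1]+50,u[0]-55:u[0]+55],None,fx=6,fy=6)[:,:,::-1])
    q=X.reshape(-1,3);q=q[(abs(q[:,2]-.048)<.006)]
    for nm,s in dict(A=(.5354,-.1934,1),B=(.4596,-.222,0),C=(.431,-.1462,1),D=(.5068,-.1176,0)).items():
        a=dl+s[2]*np.pi/2;R2=np.array([[np.cos(a),np.sin(a)],[-np.sin(a),np.cos(a)]])
        l=(q[:,:2]-s[:2])@R2.T;k=(abs(l[:,0])<.056)&(abs(l[:,1])<.025)
        if k.sum()>30: print(n,nm,k.sum(),'z %.4f'%q[k,2].mean(),[np.round(v,1) for v in cv2.minAreaRect((q[k][:,:2]*1000).astype(np.float32))],'local lim',(np.percentile(l[k],[1,99],axis=0)*1000).round(1).tolist())
    q=X.reshape(-1,3)
    for lo,hi in [(.03,.045),(.125,.145)]:
        k=(q[:,2]>lo)&(q[:,2]<hi)&(abs(q[:,0]-.475)<.06)&(abs(q[:,1]+.415)<.06)
        if k.sum()>5: print('scanner',lo,[np.round(v,1) for v in cv2.minAreaRect((q[k][:,:2]*1000).astype(np.float32))])
    k=(abs(q[:,2]-.038)<.004)&(abs(q[:,0]-.288)<.05)&(abs(q[:,1]+.229)<.05);print('tin',cv2.minEnclosingCircle((q[k][:,:2]*1000).astype(np.float32)))
    m=((hsv[...,0]<6)|(hsv[...,0]>174))&(hsv[...,1]>150)&(X[...,2]>.015)&(X[...,2]<.05)&(X[...,0]<.9)
    print('mallet',[cv2.boundingRect(c) for c in blobs(m,40)])
E
python3 fin.py
python3 - <<'E'
import sys;sys.path.insert(0,'.')
from h import *
for n in ('top','side'):
    z=np.load(f'pics/{n}0.npz');p,d=z['p'],z['d'];X=cloud(n,d);hsv=cv2.cvtColor(p,cv2.COLOR_RGB2HSV)
    m=((hsv[...,0]<6)|(hsv[...,0]>174))&(hsv[...,1]>150)&(X[...,2]>.015)&(X[...,2]<.05)&(X[...,0]<.9)
    print('mallet0',[cv2.boundingRect(c) for c in blobs(m,40)])
E
```

```text
t=61.40 pos [0.437  0.2255 0.2188] yawY 1.618 q7 0.33 q5 0.68 dxyz(mm) [  19.1 -228.2   52.3] F [ 0.9 -0.4 -0. ] open 0.999
top A 529 z 0.0471 [array([ 535. , -188.5]), array([ 47.3, 102.5]), np.float64(3.6)] local lim [[-44.7, -22.6], [50.9, 22.7]]
top B 357 z 0.0470 [array([ 459.7, -224.2]), array([113.3,  45.1]), np.float64(5.2)] local lim [[-55.3, -24.8], [55.2, 18.0]]
top D 524 z 0.0471 [array([ 505.4, -116.4]), array([95. , 46.3]), np.float64(2.3)] local lim [[-48.2, -21.3], [45.5, 24.1]]
scanner 0.03 [array([ 473.5, -417.1]), array([47.3, 84.3]), np.float64(85.0)]
scanner 0.125 [array([ 473.3, -418.8]), array([28.1, 33.8]), np.float64(83.2)]
tin ((286.51751708984375, -229.5369110107422), 37.67867660522461)
mallet [(211, 150, 25, 16), (239, 94, 10, 11)]
side B 72 z 0.0474 [array([ 421.1, -226. ]), array([30. , 46.2]), np.float64(6.3)] local lim [[-54.4, -24.3], [-22.9, 18.6]]
side D 52 z 0.0470 [array([ 542.6, -106.9]), array([29.6, 51. ]), np.float64(37.8)] local lim [[14.8, -18.1], [46.0, 23.9]]
scanner 0.03 [array([ 446.8, -412.1]), array([47.2, 20.6]), np.float64(86.4)]
tin ((290.4280090332031, -228.92494201660156), 39.685813903808594)
mallet [(238, 265, 25, 26), (191, 248, 13, 12)]
mallet0 [(211, 150, 25, 16), (239, 94, 10, 11)]
mallet0 [(238, 265, 25, 26), (191, 248, 13, 12)]
```

View pics/fc_top.png

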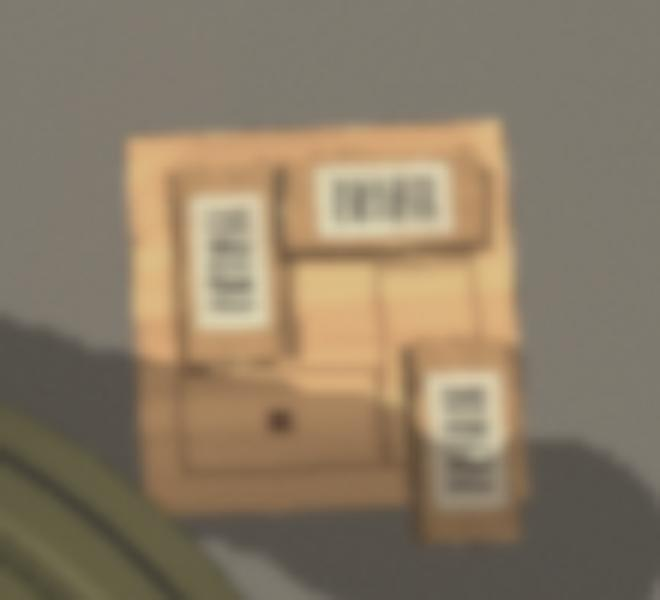

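View pics/f_side.png

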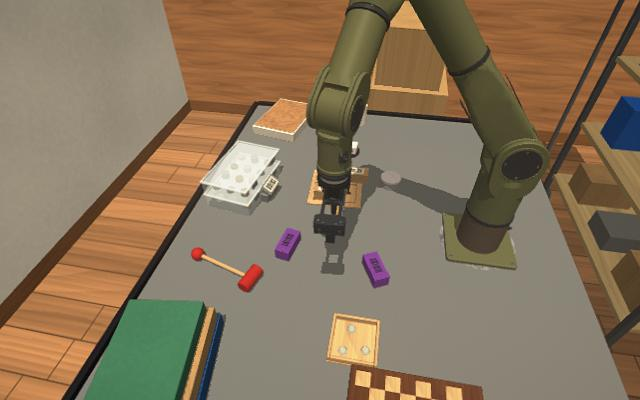

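Pack 1 now sits a few cm off outline B (crop (468,440)), overhanging the board. It was knocked after I released it. I'll measure it precisely and mend it.

Run:
```python
from h import *
p,d=r.snapshot('top');X=cloud('top',d)
q=X.reshape(-1,3);q=q[(q[:,2]>.034)&(q[:,2]<.06)&(q[:,0]<.505)&(q[:,0]>.33)&(q[:,1]<-.19)&(q[:,1]>-.32)&(np.hypot(q[:,0]-.288,q[:,1]+.229)>.045)]
(x,y),(w,h),a=cv2.minAreaRect((q[:,:2]*1000).astype(np.float32));print(len(q),x,y,w,h,a)
A=np.c_[q[:,:2],np.ones(len(q))];f=np.linalg.lstsq(A,q[:,2],rcond=None)[0];print('plane slope',f,'z range',np.percentile(q[:,2],[2,98]))
go([.43,-.24,.2],1.6)
```

```text
560 419.8252868652344 -228.9390411376953 96.23430633544922 46.4662971496582 2.6876144409179688
plane slope [ 0.00705471 -0.03643902  0.03540632] z range [0.0388232 0.050746 ]
t=61.55 pos [0.4374 0.2246 0.2188] yawY 1.616 q7 0.33 q5 0.68 dxyz(mm) [  19.6 -463.7  -28.3] roll 0.016 or -3.126 F [-0.2  0.7 -0.4] open 1.003
```

Emit:
arm_command([
  [0.088, 0, -0.05, -0.004, 0],
  [0.088, 0, -0.05, -0.004, 0],
  [0.088, 0, -0.05, -0.004, 0],
  [0.088, 0, -0.05, -0.004, 0],
  [0.088, 0, -0.05, -0.004, 0],
  [0.088, 0, -0.05, -0.004, 0],
  [0.088, 0, -0.05, -0.004, 0],
  [0.088, 0, -0.05, -0.004, 0],
  [0.088, 0, -0.05, -0.004, 0],
  [0.088, 0.04, -0.003, 0, 0],
  [0.088, 0, 0, 0, 0],
  [0.088, 0, 0, 0, 0],
])

```text
clock: 63.05
tool_pos: [0.4228, -0.2272, 0.18]
eef_rot: [-0.017, 0.707, 0.017, 0.707]
contact_force: [0.2, 0.5, 0.8]
opening: 0.999
```

Run:
```python
from h import *
go([.421,-.229,.020],1.617)
p,d=r.snapshot('side');cv2.imwrite("pics/s26.png",cv2.resize(p[110:230,280:420],None,fx=5,fy=5)[:,:,::-1])
```

```text
t=63.05 pos [ 0.4228 -0.2272  0.18  ] yawY 1.619 q7 1.16 q5 0.82 dxyz(mm) [160.   -1.7  -2. ] roll 0.002 or -3.140 F [0.2 0.5 0.8] open 0.999
```

View pics/s26.png

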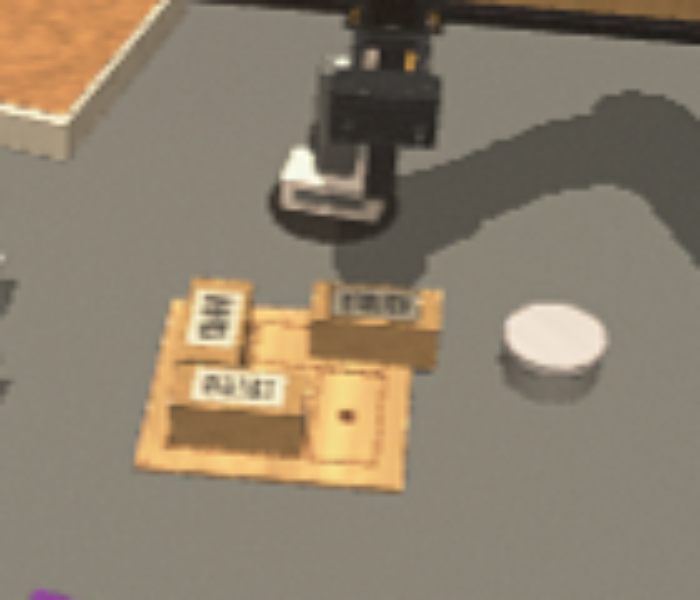

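Pack 1 lies flat and overhangs the board's right edge in this view. I regrasp it.

Emit:
arm_command([
  [0.088, 0.05, -0.002, -0.002, 0],
  [0.088, 0.05, 0, 0, 0],
  [0.088, 0.04, 0, 0, 0],
  [0.088, 0.019, 0, 0, 0],
  [0.088, 0, 0, 0, 0],
  [0.04, 0, 0, 0, 0],
  [0.04, 0, 0, 0, 0],
  [0.04, 0, 0, 0, 0],
  [0.04, 0, 0, 0, 0],
  [0.04, 0, 0, 0, 0],
])

```text
clock: 64.35
tool_pos: [0.4208, -0.2301, 0.0204]
eef_rot: [-0.017, 0.707, 0.016, 0.707]
contact_force: [-0.1, -0.3, 3.1]
opening: 0.517
```

Run:
```python
from h import *
go([.4596,-.222,.020],1.617)
```

```text
t=64.35 pos [ 0.4208 -0.2301  0.0204] yawY 1.618 q7 0.74 q5 1.31 dxyz(mm) [ 0.4  6.3 39.1] roll 0.001 or -3.141 F [-0.1 -0.3  3.1] open 0.517
```

Emit:
arm_command([
  [0.04, -0.02, 0, 0, 0],
  [0.04, -0.005, 0.003, 0.015, 0],
  [0.04, 0, 0.0035, 0.015, 0],
  [0.04, 0, 0, 0.009, 0],
  [0.04, 0, 0, 0, 0],
  [0.04, 0, 0, 0, 0],
])

```text
clock: 65.1
tool_pos: [0.4585, -0.2217, 0.0447]
eef_rot: [-0.017, 0.707, 0.017, 0.706]
contact_force: [-0.6, 0.4, -2.6]
opening: 0.52
```

Run:
```python
from h import *
go([.4596,-.222,.020],1.617)
```

```text
t=65.10 pos [ 0.4585 -0.2217  0.0447] yawY 1.618 q7 0.90 q5 1.11 dxyz(mm) [24.7 -0.3  1.1] roll 0.001 or -3.141 F [-0.6  0.4 -2.6] open 0.52
```

Emit:
arm_command([
  [0.04, 0.012, 0, 0.001, 0],
  [0.04, 0.008, 0, 0, 0],
  [0.04, 0.004, 0, 0, 0],
  [0.04, 0, 0, 0, 0],
  [0.05, 0, 0, 0, 0],
  [0.065, 0, 0, 0, 0],
  [0.065, 0, 0, 0, 0],
  [0.065, 0, 0, 0, 0],
  [0.065, -0.02, 0, 0, 0],
  [0.065, -0.04, 0, 0, 0],
  [0.065, -0.06, 0, 0, 0],
  [0.065, -0.06, 0, 0, 0],
])

```text
clock: 66.6
tool_pos: [0.4599, -0.2213, 0.2027]
eef_rot: [-0.017, 0.707, 0.017, 0.707]
contact_force: [0.6, -0.6, 0.5]
opening: 0.742
```

Emit:
arm_command([
  [0.088, 0, 0.05, 0, 0],
  [0.088, 0, 0.06, 0, 0],
  [0.088, 0, 0.06, 0, 0],
  [0.088, 0, 0.06, 0, 0],
  [0.088, 0, 0.06, 0, 0],
  [0.088, 0, 0.06, 0, 0],
  [0.088, 0, 0.06, 0, 0],
  [0.088, 0, 0, 0, 0],
  [0.088, 0, 0, 0, 0],
])

```text
clock: 67.72
tool_pos: [0.4407, 0.1873, 0.2009]
eef_rot: [-0.017, 0.707, 0.016, 0.707]
contact_force: [0.3, -1.2, 0.4]
opening: 0.996
```

```bash
python3 fin.py
```

```text
t=67.72 pos [0.4407 0.1873 0.2009] yawY 1.619 q7 0.37 q5 0.71 dxyz(mm) [   1.1 -189.9   50.3] F [ 0.3 -1.2  0.4] open 0.996
top A 521 z 0.0470 [array([ 535.1, -188.5]), array([ 47.2, 102.7]), np.float64(3.6)] local lim [[-44.8, -22.6], [50.1, 22.7]]
top B 533 z 0.0472 [array([ 463.2, -219.5]), array([103.7,  45.3]), np.float64(2.6)] local lim [[-46.6, -19.8], [55.0, 24.4]]
top D 521 z 0.0472 [array([ 505.3, -116.5]), array([94.8, 46.3]), np.float64(2.4)] local lim [[-48.2, -21.4], [45.5, 23.8]]
scanner 0.03 [array([ 473.4, -416.7]), array([48.9, 84.1]), np.float64(84.6)]
scanner 0.125 [array([ 473.4, -418.6]), array([28.7, 33.9]), np.float64(83.3)]
tin ((287.2760009765625, -230.5526123046875), 37.30268096923828)
mallet [(211, 150, 25, 16), (239, 94, 10, 11)]
side A 44 z 0.0470 [array([ 552.1, -174.7]), array([24.7, 83.8]), np.float64(21.3)] local lim [[-25.0, -23.7], [55.8, 5.9]]
side B 55 z 0.0471 [array([ 428.3, -223.5]), array([22.5, 46.3]), np.float64(6.3)] local lim [[-43.9, -22.6], [-20.1, 21.9]]
side D 92 z 0.0471 [array([ 534.2, -115.1]), array([37.9, 47.8]), np.float64(4.2)] local lim [[9.3, -21.5], [46.2, 24.9]]
scanner 0.03 [array([ 445.4, -414.4]), array([47. , 21.4]), np.float64(89.2)]
tin ((292.063232421875, -227.5852508544922), 39.27164077758789)
mallet [(238, 265, 25, 27), (191, 248, 13, 12)]
```

View pics/fc_top.png

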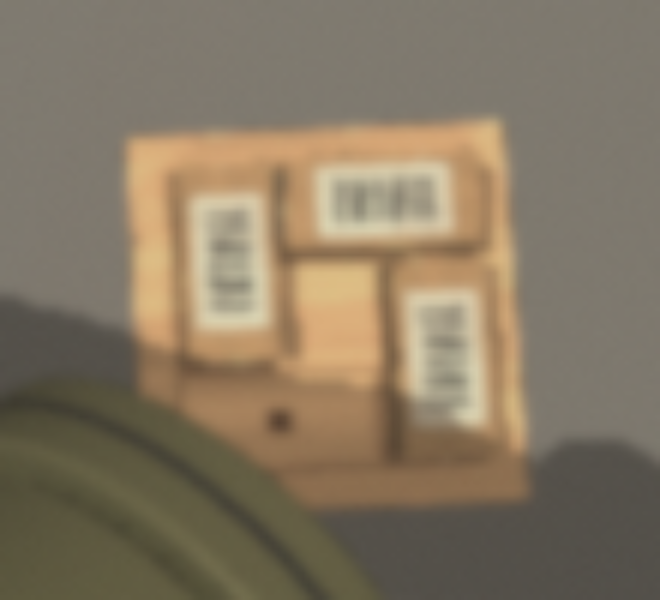

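View pics/fc_side.png

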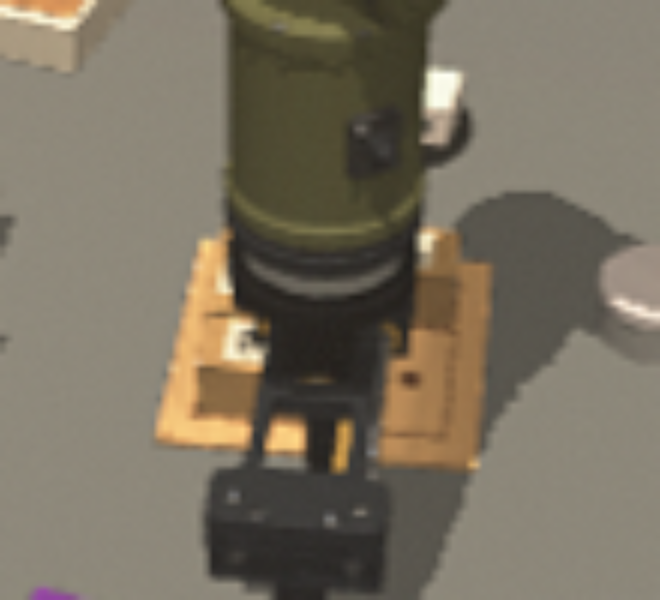

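All three lie flat in their outlines. I cross-check the label centres against the outline dots in the same view.

Run:
```python
from h import *
u=project('top',[[.483,-.17,.04]])[0].astype(int)
L=np.array([[230,262],[384,198],[443,357]])/6.+[u[0]-55,u[1]-50]-.42
P=onplane('top',L,.048)[:,:2]*1000
T=np.array([[505.6,-117.7],[533.9,-193.1],[458.1,-221.6]])
for n,a,b in zip('DAB',P,T):print(n,a.round(1),(a-b).round(1),np.hypot(*(a-b)).round(1))
print(r.get_state()['clock'])
```

```text
D [ 504.3 -118. ] [-1.3 -0.3] 1.4
A [ 535.6 -192.7] [1.7 0.4] 1.8
B [ 458.9 -219.6] [0.8 2. ] 2.2
67.825
```

All three are within about 2 mm, the scanner is upright and the robot is clear. I take a short settle, then hand in.

Emit:
arm_command([
  [0.088, 0, 0, 0, 0],
  [0.088, 0, 0, 0, 0],
  [0.088, 0, 0, 0, 0],
  [0.088, 0, 0, 0, 0],
])

```text
clock: 68.32
tool_pos: [0.4411, 0.1879, 0.2011]
eef_rot: [-0.017, 0.707, 0.017, 0.707]
contact_force: [-0.4, -0.0, 0.3]
opening: 0.996
```

```bash
python3 -c "
from plant import r
print(r.finish_job())"
```

```text
the job is handed in; nothing more can be done
None
```

The job is handed in at about 68 s. My last checks show every pack in place and the scanner back on its mat. No verdict was reported, and I had no reading of whether the scans registered.

- **Scans:** I scanned the sloping label, then packs 1, 2 and 3 from left to right; there was no pack 4. Each was held still for about 2 s from roughly 6 cm. For the sloping label I tilted the scanner in the grip by about 0.55 rad against the board's edge. My first tilt attempt, on the mat, only slid the scanner sideways. The sloping-label aim measured about 4 mm off, so I held there twice, the second time corrected.
- **Scanner:** it stands upright and released, within about 2 mm of the middle of its mat.
- **Packs:** all three lie flat in the pinwheel, about 1.4, 1.8 and 2.2 mm from their outline centres in the top view. Pack 1 was found about 4 cm off its outline after I first placed it, probably the knock you warned of. I picked it up again and reseated it.
- **Bystanders:** the tin and mallet have not moved in the pictures.
- **Disagreements:** the two cameras differ by about 2–5 mm on positions. At the end the arm partly blocked the side view, so the final pack check rests on the top camera. The depth fits for packs 1 and 2 came out too long (103 mm) because neighbouring packs ran into them, so I used the label centres there instead.

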